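# Load the bench mixer and couple its drive

## Robot

A 6-joint arm with a two-finger parallel gripper is mounted at the origin on the work surface. World frame = base frame: x ahead of the robot, y to its left, z up, the work surface at z = 0. Lengths are in m, angles in rad, forces in N, time in s.
With the tool pointing down it reaches from about 0.15 to 0.775 m from the base axis. Payload 6.1 kg.
Tool frame: the origin (TCP) lies between the finger pads; the fingertips stand 11 mm ahead of it and the grasp point (between the pads) lies 8 mm behind it; z points along the fingers, y is the line along which they close (so a half turn about z gives the same grasp; the last joint's range is limited). The gripper opens to 85 mm and grips with 20 to 120 N. Pads are 22 mm wide; open, the fingers measure 114 mm over their backs; the gripper's body (76 mm by 85 mm) begins 54 mm behind the grasp point. The pads swing forward as they close: fully open they stand 13 mm farther back than shut.
Start: joints at [1.257, 0.126, -0.04, 1.405, 0, 1.571], TCP at [0.162, 0.499, 0.242] pointing down, gripper open.
Joint ranges: [-2.72, 2.72], [-0.95, 1.95], [-1.27, 1.35], [-1.78, 2.02], [-1.46, 1.47], [-3.14, 3.14]. Speed limits (rad/s): [2.39, 2.39, 3.01, 3.14, 3.14, 3.14].

## Interface

Orientations are given as a rotation vector (axis times angle).
In Python, from cell import bot gives the robot as it stands.
- The arm moves only by the tool apply_moves, never from a script. Its argument "series" is a list of rows, each a list of 3 entries, a list of its own where there are three numbers: the finger opening in mm, from 0 to 85.4, then the shift along the tool's x, y, z in mm, then the turn, a rotation vector about the tool's x, y, z in degrees. In form: [[fingers, [dx, dy, dz], [wx, wy, wz]], ...]. A call has exactly 10 rows; each row shifts and turns the commanded pose from where the row before left it, along the tool's axes as they then stand; what a row does not reach is not made up. A row lasts 1/10 s, in which the tool goes at most 50 mm and 8.59 degrees, less where a joint would pass 70% of its speed; a pose out of reach is approached as far as the arm can. A call with a gripper value outside its range is refused whole. The fingers move at their own pace and stop on an object; the grip force is fixed at half the most. Time passes only in rows, so rows that do not move let the fingers close, or fill a call up. It gives the time, the measured TCP pose, the force, the opening and the grip force at its end, in the units of the state.
- bot.read_state(): the state, without advancing time (a new reading comes with each control period).
- bot.camera(name): name is "side" or "top" or "wrist"; returns (picture, depth): 384x512x3 uint8, red, green, blue; 384x512 float32, m along the optical axis (not along the pixel's ray), 0 where there is no reading.
- bot.calibration(name): a dict with "fx", "fy", "cx", "cy" (pixels), "D" ([k1, k2, p1, p2, k3] as OpenCV has them; the pictures are not rectified), "R" (3x3) and "t" (3): a world point X has camera coordinates R X + t. Camera axes: x right, y down, z forward; pixel columns grow to the right and rows downward; lengths in m; the calibration is good to about 2 mm. A picture is of the moment at which its call begins: read the wrist's pose just before it. calibration takes no time and is no camera call; for the wrist camera it gives the pose at the moment of the call.
- bot.finish_job(): hands the job in; it is judged then, once.
The state is a dict: "time_s": time; "joint_positions": joint angles; "qd": joint speeds; "tau": joint torques, N m; "eef_pos": TCP position; "tool_rot": TCP orientation; "force": force on the tool from outside, world axes, zero at the start; "ft_torque": the same for the moment, N m; "width": opening from 0.0 (shut) to 1.0 (fully open); "grasp_force": force on a finger pad.
Only numpy, scipy, OpenCV 4.12 (cv2) and the standard library are available. Lean on these libraries where they do the work, as an engineer would, in place of code of your own. Each camera call takes 0.05 s, during which the arm holds its last target. There are 200 camera calls.

## Task

Pull the mixer's tray out until it locks, stand every sample pot on the bench upright in the tray, one to a compartment, and press the release plunger so that the tray runs fully home under the hood. Then, with the coupler handle raised, lower the drive arm's coupler fully onto the ball behind the tray and press the handle right down to lock it. Leave the tip box, the tube rack and the slide box where they are.

Things in the scene. Friction and masses are not known exactly. Their poses are not given: they have to be found in the camera images.
- mixer: White bench mixer, fixed. Origin on the bench; +y is the way its tray comes out, z up. Base plate x -85..85, y -360..195 mm, 26 mm high. A hood open at both ends (side walls x = +-81, y -85..55, top 126 mm high) covers the tray when home. At the -y end a 103 mm high tower (74 mm wide, y -350..-300) carries the drive arm. On the -x side is the release plunger.
- tray (a joint): Tray travel along the mixer's +y, m: 0 home (stop), 0.15 locked out (a spring catch clicks in behind it; end stop 0.156). A spring of about 3 to 4 N always draws it home; pulling it past the catch takes about 10 N. If let go before 0.15 it runs home by itself at about 0.1 m/s.
- tray_handle (a point): Middle of the steel pull bar of the tray: a round bar 10 mm thick, 70 mm long across (mixer x), 78 mm above the bench, 55 mm ahead of the tray's front wall; pinch it from above with the fingers closing along the mixer's y. Moves with the tray. Axes as the mixer.
- tray_floor (a point): Centre of the tray's floor, upper face, 45 mm above the bench. Axes as the mixer. Aluminium tray, 144 x 144 mm outside, walls 4 mm thick, 30 mm above the floor; a 28 mm high cross of 3 mm dividers through this point makes four compartments 66 mm square, centred at x, y = +-35 mm. Loaded only with the tray out.
- release_top (a point): Centre of the top of the release plunger, a black push cap 26 mm across, top 60 mm above the bench, at x -105, y 130 of the mixer. Press straight down about 8 mm (2.5 N rising to 6 N) to free the locked tray, which then runs home by itself in about 2 s.
- release (a joint): Release plunger travel, m: 0 up, 0.009 fully down; it springs back up.
- drive_arm (a joint): Drive arm angle, rad: 0 level (coupler seated on the ball, tray home), grows as it is raised, up to 0.5. Hinged at the tower about the mixer's x, at x 0, y -315, 85 mm high; stiff, stays where it is left; pressing the nose down takes 2 to 5 N. The arm runs 213 mm towards +y; its beam is 30 mm wide, top 14 mm above the hinge line. Raised, its end stands up to 0.2 m above the bench.
- coupler_nose (a point): Point on the flat steel top of the coupler (44 x 50 mm) at the arm's free end, 198 mm from the arm's hinge and 23 mm above the hinge line: press down here to lower the arm. The crown runs 25 mm towards the tower and 14 mm ahead of this point. Axes of the arm: +y along it to its free end.
- socket (a point): Centre of the coupler's socket, 190 mm from the arm's hinge, on the hinge line: coincides with the ball's centre when seated. Axes of the arm.
- drive_ball (a point): Centre of the steel drive ball, 30 mm across, on a post on the bracket behind the tray, 85 mm above the bench; moves with the tray and stands under the socket only when the tray is home.
- coupler_handle (a joint): Coupler handle angle relative to the arm, rad: 0 pressed down (locked, jaw under the ball), 0.9 fully raised (jaw open). Stiff hinge, stays where it is left; moved by about 2 to 3 N at the bar. While it is down the jaw blocks the ball from entering the socket.
- handle_hinge (a point): Hinge of the coupler handle, on the arm 154 mm from the arm's hinge and 18 mm above the hinge line; its axis is the mixer's x. Axes of the arm.
- handle_bar (a point): Middle of the cross bar of the handle, a U-shaped steel bail: round bar 10 mm thick, 66 mm long along the mixer's x. Down, it lies 90 mm towards the tower from the handle's hinge and 33 mm above it (37 mm above the beam); raising swings it up in an arc about that hinge. Pinch it from above, fingers closing along the mixer's y, opened no more than 35 mm.
- pot0: A squat clear plastic sample pot with white contents and a white screw cap, a plain cylinder 42 mm across, 50 mm tall, 0.1 kg; origin at the centre of its underside, z up along its axis. Two to four pots are present; the others read None.
- pot1: A squat clear plastic sample pot with white contents and a white screw cap, a plain cylinder 42 mm across, 50 mm tall, 0.1 kg; origin at the centre of its underside, z up along its axis. Two to four pots are present; the others read None.
- pot2: A squat clear plastic sample pot with white contents and a white screw cap, a plain cylinder 42 mm across, 50 mm tall, 0.1 kg; origin at the centre of its underside, z up along its axis. Two to four pots are present; the others read None.
- pot3: A squat clear plastic sample pot with white contents and a white screw cap, a plain cylinder 42 mm across, 50 mm tall, 0.1 kg; origin at the centre of its underside, z up along its axis. Two to four pots are present; the others read None.
- tip_box: Bystander: clear box of pipette tips, 70 x 60 x 57 mm, origin under its centre.
- tube_rack: Bystander: white rack of capped tubes, 80 x 200 x 90 mm, beyond the mixer, origin under its centre.
- slide_box: Bystander: cardboard slide box, 50 x 90 x 30 mm, beyond the mixer, origin under its centre.
Mind the look-alikes: they are no part of the job. Leave any red look-alike of the pot2 alone. What is shaped like the pot3 but red is not meant.

How it is judged:
On the way, in this order (a step that is already met when the one before it is completed fails the run):
1. the tray is pulled out and locked (value of joint tray above 0.146 m), for 0.3 s.
2. with the tray locked out, every pot stands upright in it (value of joint tray above 0.146 m and x of pot0 in the frame of tray_floor between -0.055 and 0.055 m and y of pot0 in the frame of tray_floor between -0.055 and 0.055 m and z of pot0 in the frame of tray_floor between -0.006 and 0.008 m and angle between each of pot0, pot1, pot2, pot3's own z axis and vertical below 0.15 rad and x of pot1 in the frame of tray_floor between -0.055 and 0.055 m and y of pot1 in the frame of tray_floor between -0.055 and 0.055 m and z of pot1 in the frame of tray_floor between -0.006 and 0.008 m and x of pot2 in the frame of tray_floor between -0.055 and 0.055 m and y of pot2 in the frame of tray_floor between -0.055 and 0.055 m and z of pot2 in the frame of tray_floor between -0.006 and 0.008 m and x of pot3 in the frame of tray_floor between -0.055 and 0.055 m and y of pot3 in the frame of tray_floor between -0.055 and 0.055 m and z of pot3 in the frame of tray_floor between -0.006 and 0.008 m), for 0.3 s.
3. the tray is fully home with the pots in it (value of joint tray below 0.004 m and x of pot0 in the frame of tray_floor between -0.055 and 0.055 m and y of pot0 in the frame of tray_floor between -0.055 and 0.055 m and z of pot0 in the frame of tray_floor between -0.006 and 0.008 m and angle between each of pot0, pot1, pot2, pot3's own z axis and vertical below 0.15 rad and x of pot1 in the frame of tray_floor between -0.055 and 0.055 m and y of pot1 in the frame of tray_floor between -0.055 and 0.055 m and z of pot1 in the frame of tray_floor between -0.006 and 0.008 m and x of pot2 in the frame of tray_floor between -0.055 and 0.055 m and y of pot2 in the frame of tray_floor between -0.055 and 0.055 m and z of pot2 in the frame of tray_floor between -0.006 and 0.008 m and x of pot3 in the frame of tray_floor between -0.055 and 0.055 m and y of pot3 in the frame of tray_floor between -0.055 and 0.055 m and z of pot3 in the frame of tray_floor between -0.006 and 0.008 m), for 0.3 s.
4. the coupler sits on the ball with its handle still raised (distance between socket and drive_ball below 0.006 m and value of joint coupler_handle above 0.6 rad), for 0.2 s.
5. the handle is pressed down with the coupler on the ball (distance between socket and drive_ball below 0.006 m and value of joint coupler_handle below 0.1 rad), for 0.3 s.
At the end, for the whole second after the job is handed in: Tray home within 4 mm; every pot present upright (within 0.15 rad) on the tray's floor inside its walls, at rest; the socket's centre within 6 mm of the ball's centre; the coupler handle within 0.1 rad of fully down (all of step 3 and all of step 5 and linear speed of each of pot0, pot1, pot2, pot3 below 0.02 m/s); the robot touches nothing.
It fails at once if the tip box is moved more than 30 mm (distance of tip_box from where it was at the start of the episode above 0.03 m).
It fails at once if the tube rack is moved more than 30 mm (distance of tube_rack from where it was at the start of the episode above 0.03 m).
It fails at once if the slide box is moved more than 30 mm (distance of slide_box from where it was at the start of the episode above 0.03 m).
Of pot0, pot1, pot2, pot3 only 2 to 4 are there at a start; the rules pass over those that are not, and their reading is None.
At some moment in a run one of pot0, pot1, pot2, pot3 may be knocked a few centimetres aside while the robot is not near it.
It also fails if it takes over 208 s, if anything falls off the work surface, if the arm or the gripper's body presses on something with over 40 N, if the wrist force passes 120 N, or if a joint passes its speed limit or range.

## Working session

There is one attempt and no reset: what is moved stays moved. The work goes in short steps, Python scripts to look and compute and a tool call to move; the robot and the scene stay as the last step left them, time stands still between calls to the robot, and variables do not carry over. Pictures are saved under pics/ and viewed, at most 14 in all, crops included, and the job is handed in when it is done.

Besides the shell and the picture viewer there is one more tool, called after ">>>" as name([rows], argument=value, ...), one row to a line, values as JSON. apply_moves: Moves the arm, as the interface text tells. Its arguments: {"type":"object","properties":{"series":{"type":"array"}},"required":["series"]}

```bash
ls; mkdir -p pics; python3 - <<'E'
from cell import bot
import cv2,numpy as np
print(bot.read_state())
for n in ["side","top"]:
    p,d=bot.camera(n); c=bot.calibration(n); print(n,c)
    cv2.imwrite(f"pics/{n}0.png",cv2.cvtColor(p,cv2.COLOR_RGB2BGR)); np.savez(f"{n}0.npz",p=p,d=d)
E
```

```text
pics
{'time_s': 0.0, 'joint_positions': array([ 1.25700316e+00,  1.26372593e-01, -4.06377941e-02,  1.40541801e+00,
       -6.42575300e-07,  1.57078080e+00]), 'qd': array([-1.14954072e-03, -1.67059127e-03, -2.43410541e-05, -4.49055685e-04,
       -5.91369851e-04,  1.96388582e-03]), 'tau': array([-9.37343102e-04, -4.35912931e+01,  3.52924812e+01,  1.73247774e-02,
       -4.62039861e-05, -1.08759917e-05]), 'eef_pos': array([0.16192414, 0.49897215, 0.24151872]), 'tool_rot': array([-4.90821372e-01, -3.10275588e+00,  2.53210836e-03]), 'force': array([-1.1037997 ,  0.10415214, -0.59610766]), 'ft_torque': array([ 0.02148456, -0.03549093, -0.02217647]), 'grasp_force': 0.0, 'width': 0.9994591348730723}
side {'fx': 442.08352164099165, 'fy': 442.08352164099165, 'cx': 249.82212510554743, 'cy': 186.92853344878162, 'D': array([-0.1318928,  0.       ,  0.       ,  0.       ,  0.       ]), 'R': array([[-0.87182969, -0.48953051, -0.01651862],
       [-0.35433781,  0.65362417, -0.66874522],
       [ 0.33816816, -0.57717877, -0.74330813]]), 't': array([0.48751036, 0.29010887, 0.84897871])}
top {'fx': 384.57869248741775, 'fy': 384.57869248741775, 'cx': 253.79655815385985, 'cy': 188.84965577663334, 'D': array([-0.00150156,  0.        ,  0.        ,  0.        ,  0.        ]), 'R': array([[ 0.00682962, -0.99987794,  0.01405199],
       [-0.9933829 , -0.008395  , -0.11454231],
       [ 0.11464629, -0.01317673, -0.99331898]]), 't': array([-0.00475927,  0.57334114,  1.08064272])}
```

View pics/side0.png

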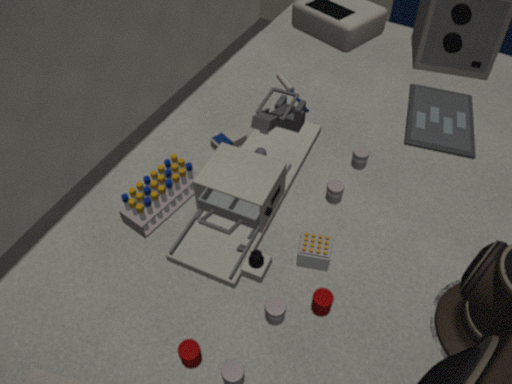

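View pics/top0.png

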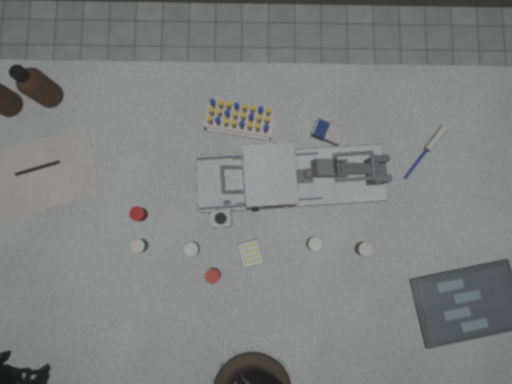

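The side view shows four white pots at about (361,158), (335,190), (275,310) and (233,372), with two red look-alikes at (322,301) and (189,352). The top view shows the mixer with its +y towards image left. In that view the pots are at (138,246), (191,249), (315,244) and (365,249), the reds at (137,214) and (213,276), and the plunger at (221,218).

```bash
cat > h.py <<'E'
import numpy as np,cv2
from cell import bot
def rays(c,uv):
    K=np.array([[c["fx"],0,c["cx"]],[0,c["fy"],c["cy"]],[0,0,1]])
    n=cv2.undistortPoints(np.asarray(uv,float).reshape(-1,1,2),K,np.asarray(c["D"],float)).reshape(-1,2)
    return np.c_[n,np.ones(len(n))]
def onplane(c,uv,z):
    r=rays(c,uv)@c["R"]; o=-c["R"].T@c["t"]
    return o+r*((z-o[2])/r[:,2])[:,None]
def cloud(c,d):
    h,w=d.shape; v,u=np.mgrid[:h,:w]
    r=rays(c,np.c_[u.ravel(),v.ravel()])*d.reshape(-1,1)
    return ((r-c["t"])@c["R"]).reshape(h,w,3)
def proj(c,X):
    K=np.array([[c["fx"],0,c["cx"]],[0,c["fy"],c["cy"]],[0,0,1]])
    return cv2.projectPoints(np.asarray(X,float).reshape(-1,1,3),cv2.Rodrigues(c["R"])[0],c["t"],K,np.asarray(c["D"],float))[0].reshape(-1,2)
E
python3 - <<'E'
from h import *
f=np.load("top0.npz");p,d=f["p"],f["d"];c=bot.calibration("top")
X=cloud(c,d);Z=X[...,2].copy();Z[d==0]=0
print("bench z",np.median(Z[250:340,250:400]),Z[300:340,280:380].std())
def rect(m,name,n=1):
    cs=sorted(cv2.findContours(m.astype(np.uint8),0,2)[0],key=cv2.contourArea)[-n:]
    for q in cs:
        mm=np.zeros(m.shape,np.uint8);cv2.drawContours(mm,[q],-1,1,-1)
        P=X[(mm>0)&m][:,:2].astype(np.float32)
        print(name,len(P),np.round(X[(mm>0)&m].mean(0),4),cv2.minAreaRect(P))
roi=np.zeros(Z.shape,bool);roi[130:230,180:400]=1
rect((Z>.118)&(Z<.134)&roi&(np.arange(512)<300),"hood")
rect((Z>.018)&(Z<.2)&roi,"base")
roi=np.zeros(Z.shape,bool);roi[195:300,110:390]=1
rect((Z>.04)&(Z<.065)&roi,"pots",8)
for uv in [(138,246),(191,249),(315,244),(365,249),(137,214),(213,276)]: print(uv,onplane(c,[uv],.05)[0].round(4))
print("plunger",onplane(c,[(221,218)],.06))
big=cv2.resize(p[130:230,180:400],None,fx=3.6,fy=3.6,interpolation=2)
cv2.imwrite("pics/topz.png",big[...,::-1])
E
```

```text
bench z 0.0005823572196660433 0.002150623340076191
hood 3253 [ 0.6036 -0.0408  0.1268] ((0.6050318479537964, -0.04102557897567749), (0.16868841648101807, 0.14022696018218994), 4.2587385177612305)
base 11633 [ 0.6005 -0.095   0.0757] ((0.5880395174026489, -0.10906964540481567), (0.21496649086475372, 0.5547559261322021), 4.413455963134766)
pots 93 [0.4894 0.0956 0.0551] ((0.48937907814979553, 0.09573685377836227), (0.0296624805778265, 0.032101646065711975), 19.26417350769043)
pots 174 [ 0.419  -0.1716  0.0502] ((0.4190618097782135, -0.17232415080070496), (0.03960578516125679, 0.0401761569082737), 30.100622177124023)
pots 178 [0.4027 0.1762 0.0506] ((0.4022255837917328, 0.17574483156204224), (0.0396919846534729, 0.0390017032623291), 44.94633483886719)
pots 180 [ 0.4048 -0.3134  0.05  ] ((0.4038335680961609, -0.31420010328292847), (0.039001040160655975, 0.04115664213895798), 0.15452703833580017)
pots 183 [0.5003 0.3305 0.0509] ((0.5001722574234009, 0.3314836323261261), (0.0395326130092144, 0.04006635770201683), 1.1439545154571533)
pots 184 [0.3292 0.1145 0.0507] ((0.3290046751499176, 0.11493337899446487), (0.03988045081496239, 0.039651934057474136), 39.434818267822266)
pots 185 [0.4106 0.3251 0.0507] ((0.410826712846756, 0.32497578859329224), (0.03878038749098778, 0.0389651320874691), 0.2919365465641022)
pots 542 [0.392  0.0102 0.055 ] ((0.3916774094104767, 0.010081827640533447), (0.06995780766010284, 0.05967314541339874), 16.527372360229492)
(138, 246) [0.4081 0.3221 0.05  ]
(191, 249) [0.4007 0.1742 0.05  ]
(315, 244) [ 0.4168 -0.1733  0.05  ]
(365, 249) [ 0.4038 -0.3141  0.05  ]
(137, 214) [0.4973 0.3285 0.05  ]
(213, 276) [0.327  0.1114 0.05  ]
plunger [[0.48738927 0.09116196 0.06      ]]
```

View pics/topz.png

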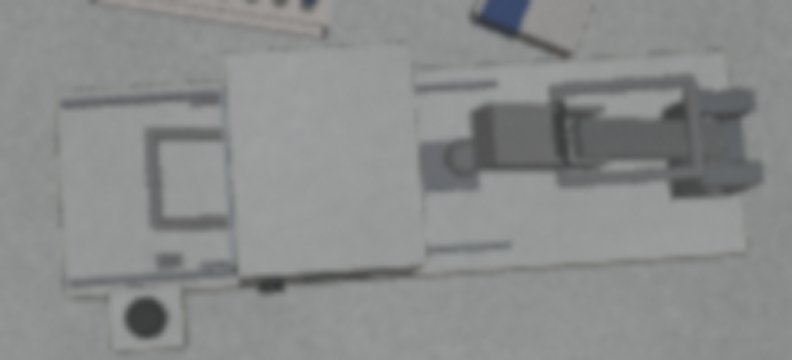

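The crop shows the plunger cap at crop (146,318), the tray's pull bar at (155,178), the ball at (462,157), the coupler at 475-560 and the bail bar at about (690,128). The hood, plunger and base measurements all agree on one mixer pose: origin about (0.604,-0.026), yaw 4.3°. Next I'll get the drive arm profile and handle in mixer axes.

```bash
cat >> h.py <<'E'
O=np.array([.6039,-.026,0]);A=np.radians(4.3)
M=np.array([[np.cos(A),-np.sin(A),0],[np.sin(A),np.cos(A),0],[0,0,1]])
def tom(P): return (np.asarray(P)-O)@M     # world -> mixer
def tow(P): return np.asarray(P)@M.T+O
def tcp():
    from scipy.spatial.transform import Rotation as Ro
    s=bot.read_state();R=Ro.from_rotvec(s["tool_rot"]).as_matrix()
    return s,tom(s["eef_pos"])*1000,M.T@R
E
python3 - <<'E'
from h import *
f=np.load("top0.npz");p,d=f["p"],f["d"];c=bot.calibration("top")
X=tom(cloud(c,d))*1000
X=X[130:230,180:400]
for lo,hi in [(-10,10),(-32,-22),(22,32)]:
    print(lo)
    for y in range(-350,-80,10):
        m=(X[...,0]>lo)&(X[...,0]<hi)&(abs(X[...,1]-y)<5)&(d[130:230,180:400]>0)
        if m.any(): print(y,np.percentile(X[m][:,2],[5,50,95]).round(0),end=" ")
    print()
for n,uv,z in [("bar",(223,179.4),.078),("ball",(308.3,173.6),.1)]: print(n,tom(onplane(c,[uv],z))*1000)
s=np.load("side0.npz");cs=bot.calibration("side")
Y=tom(cloud(cs,s["d"]))*1000
m=(abs(Y[...,0])<45)&(Y[...,1]<-90)&(Y[...,1]>-370)&(Y[...,2]>60)&(s["d"]>0)
Q=Y[m]
for y in range(-360,-80,10):
    q=Q[abs(Q[:,1]-y)<5]
    if len(q): print(y,len(q),np.percentile(q[:,2],[5,50,95,100]).round(0),np.percentile(q[:,0],[5,95]).round(0))
cv2.imwrite("pics/sidez.png",cv2.resize(s["p"][70:170,230:340],None,fx=5,fy=5,interpolation=2)[...,::-1])
E
```

```text
-10
-350 [62. 66. 69.] -340 [63. 66. 70.] -330 [67. 67. 67.] -320 [ 95.  99. 102.] -310 [100. 103. 106.] -300 [26. 30. 48.] -290 [ 27. 110. 115.] -280 [ 28. 117. 173.] -270 [ 25. 120. 172.] -260 [ 25. 124. 128.] -250 [ 26. 129. 132.] -240 [ 49. 133. 137.] -230 [ 26. 138. 140.] -220 [ 28. 142. 145.] -210 [ 55. 147. 150.] -200 [ 27. 144. 151.] -190 [ 26. 167. 168.] -180 [ 26. 170. 172.] -170 [ 25. 173. 178.] -160 [ 26. 178. 181.] -150 [ 26. 182. 186.] -140 [111. 188. 191.] -130 [ 98. 189. 193.] -120 [ 49. 103. 183.] -110 [45. 50. 97.] -100 [45. 49. 52.] 
-32
-350 [101. 103. 105.] -340 [101. 103. 108.] -330 [102. 103. 106.] -320 [ 99. 103. 107.] -310 [101. 103. 106.] -300 [ 24.  51. 102.] -290 [23. 27. 28.] -280 [ 24.  30. 173.] -270 [ 26.  99. 173.] -260 [ 24.  26. 171.] -250 [ 24.  28. 169.] -240 [ 24.  28. 170.] -230 [ 24.  27. 171.] -220 [ 23.  27. 170.] -210 [ 25. 138. 168.] -200 [ 25.  28. 171.] -190 [ 23.  29. 170.] -180 [ 25. 165. 171.] -170 [ 22.  27. 173.] -160 [ 24.  27. 178.] -150 [ 24.  27. 170.] -140 [ 23.  29. 187.] -130 [ 24.  28. 188.] -120 [ 24.  26. 178.] -110 [23. 26
[... 979 characters left out ...]
0 [118. 169. 172. 173.] [-35.  34.]
-260 27 [122. 168. 171. 172.] [-36.  36.]
-250 33 [126. 167. 170. 171.] [-36.  35.]
-240 30 [131. 167. 170. 171.] [-36.  36.]
-230 30 [135. 167. 170. 172.] [-37.  35.]
-220 43 [140. 165. 169. 170.] [-35.  35.]
-210 36 [144. 165. 168. 169.] [-36.  35.]
-200 40 [133. 164. 167. 170.] [-36.  35.]
-190 34 [140. 164. 167. 169.] [-36.  36.]
-180 79 [147. 165. 169. 170.] [-34.  34.]
-170 43 [147. 171. 174. 174.] [-22.  19.]
-160 39 [154. 175. 179. 180.] [-22.  19.]
-150 43 [154. 180. 183. 184.] [-21.  17.]
-140 60 [135. 174. 188. 188.] [-22.  16.]
-130 151 [ 94. 182. 190. 192.] [-21.  21.]
-120 163 [ 94. 169. 180. 186.] [-19.  19.]
-110 1 [98. 98. 98. 98.] [3. 3.]
```

View pics/sidez.png

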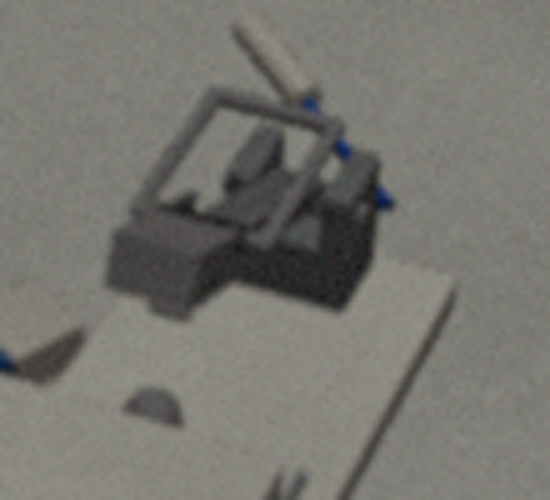

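The side crop shows the bail lying almost down along the beam, with its bar from (215,95) to (335,125), and the coupler raised over the ball at (155,405). From the profile, the drive arm is at about 0.42 rad and the handle at about 0.1 rad, so I have to raise the handle. The bar is at mixer y≈-275, z≈168.

Candidates in the top view:
- **Pots to take (white cap):** (138,246), (191,249), (315,244), (365,249)
- **Not meant:** red (137,214), red (213,276), tip box (250,253)

I'll check the choice in one close crop.

```bash
python3 - <<'E'
from h import *
f=np.load("top0.npz");p=f["p"];d=f["d"];c=bot.calibration("top")
cv2.imwrite("pics/pots.png",cv2.resize(p[200:290,120:385],None,fx=3,fy=3,interpolation=2)[...,::-1])
s,t,R=tcp();print(t.round(1),R.round(3))
X=tom(cloud(c,d))*1000
m=(abs(X[...,0])<25)&(X[...,1]>80)&(X[...,1]<190)&(X[...,2]>60)&(X[...,2]<90)
print("bar",np.median(X[m],0),np.percentile(X[m][:,1],[5,95]),m.sum())
for w in [(.4108,.3250),(.4024,.1760),(.419,-.172),(.404,-.314)]: print((tom([*w,.05])*1000).round(0))
E
```

```text
[-401.4  556.7  241.6] [[-0.925  0.379 -0.001]
 [ 0.379  0.925 -0.001]
 [-0.    -0.001 -1.   ]]
bar [  0.32366993 114.8862587   82.97734839] [110.49293625 119.29933315] 66
[-166.  364.   50.]
[-186.  217.   50.]
[-195. -132.   50.]
[-221. -272.   50.]
```

View pics/pots.png

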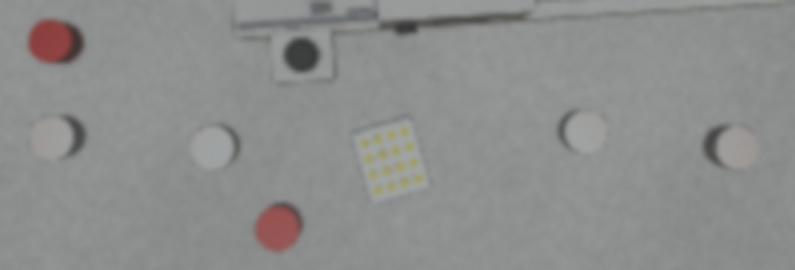

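The crop confirms four white-capped pots at crop x≈53, 213, 585 and 735, with the two reds clearly different. Moving to the tray bar.

>>> apply_moves([
  [40,[0,0,0],[0,0,-7.4]],
  [40,[0,0,0],[0,0,-7.4]],
  [40,[0,0,0],[0,0,-7.5]],
  [40,[-25,-27,0],[0,0,0]],
  [40,[-25,-27,0],[0,0,0]],
  [40,[-25,-27,0],[0,0,0]],
  [40,[-25,-27,0],[0,0,0]],
  [40,[-25,-27,0],[0,0,0]],
  [40,[-25,-27,0],[0,0,0]],
  [40,[-25,-27,0],[0,0,0]],
])

```text
time_s: 1.1
eef_pos: [0.3515, 0.3228, 0.242]
tool_rot: [0.119, -3.139, 0.001]
force: [0.8, 0.7, -0.2]
width: 0.469
grasp_force: 0.0
```

>>> apply_moves([
  [40,[-25,-28,0],[0,0,0]],
  [40,[-25,-28,0],[0,0,0]],
  [40,[-25,-28,0],[0,0,0]],
  [40,[-25,-28,0],[0,0,0]],
  [40,[-25,-28,0],[0,0,0]],
  [40,[-25,-28,0],[0,0,0]],
  [40,[-25,-28,0],[0,0,0]],
  [40,[-25,-28,0],[0,0,0]],
  [40,[-26,-29,0],[0,0,0]],
  [40,[0,0,0],[0,0,0]],
])

```text
time_s: 2.1
eef_pos: [0.5976, 0.0857, 0.2406]
tool_rot: [0.112, -3.138, 0.002]
force: [-0.1, 0.4, 0.5]
width: 0.467
grasp_force: 0.0
```

```bash
cat > w.py <<'E'
from h import *
s,t,R=tcp();print(s["time_s"],t.round(1),R.round(3).tolist(),"w",round(s["width"]*85.4,1),"F",(M.T@s["force"]).round(1),"g",round(s["grasp_force"],1),"q",s["joint_positions"].round(2))
E
python3 w.py
```

```text
2.1 [  2.  111.9 240.6] [[-1.0, 0.004, -0.001], [0.004, 1.0, -0.001], [0.001, -0.001, -1.0]] w 39.9 F [-0.   0.4  0.5] g 0.0 q [ 0.14  0.28  0.15  1.44 -0.    0.07]
```

>>> apply_moves([
  [40,[2,3,28],[0,0,0]],
  [40,[0,0,28],[0,0,0]],
  [40,[0,0,28],[0,0,0]],
  [40,[0,0,28],[0,0,0]],
  [40,[0,0,28],[0,0,0]],
  [40,[0,0,20],[0,0,0]],
  [40,[0,0,10],[0,0,0]],
  [0,[0,0,0],[0,0,0]],
  [0,[0,0,0],[0,0,0]],
  [0,[0,0,0],[0,0,0]],
])

```text
time_s: 3.1
eef_pos: [0.5929, 0.0911, 0.073]
tool_rot: [-0.118, 3.139, -0.002]
force: [-0.5, -3.2, -3.3]
width: 0.092
grasp_force: 58.4
```

```bash
python3 w.py
```

```text
3.1 [ -2.2 117.6  73. ] [[-1.0, -0.0, 0.0], [-0.0, 1.0, -0.001], [-0.0, -0.001, -1.0]] w 7.8 F [-0.7 -3.2 -3.3] g 58.4 q [ 0.15  0.31 -0.18  1.08 -0.    0.08]
```

>>> apply_moves([
  [0,[0,20,0],[0,0,0]],
  [0,[0,20,0],[0,0,0]],
  [0,[0,20,0],[0,0,0]],
  [0,[0,20,0],[0,0,0]],
  [0,[0,20,0],[0,0,0]],
  [0,[0,20,0],[0,0,0]],
  [0,[0,15,0],[0,0,0]],
  [0,[0,10,0],[0,0,0]],
  [0,[0,8,0],[0,0,0]],
  [0,[0,0,0],[0,0,0]],
])

```text
time_s: 4.1
eef_pos: [0.5818, 0.2428, 0.073]
tool_rot: [-0.117, 3.138, -0.007]
force: [-0.1, -8.2, -1.4]
width: 0.09
grasp_force: 59.7
```

```bash
python3 w.py
```

```text
4.1 [ -1.9 269.7  73. ] [[-1.0, 0.0, 0.001], [0.0, 1.0, -0.004], [-0.001, -0.004, -1.0]] w 7.7 F [-0.7 -8.2 -1.4] g 59.7 q [ 0.4   0.37 -0.1   1.1  -0.    0.32]
```

>>> apply_moves([
  [0,[0,3,0],[0,0,0]],
  [0,[0,2,0],[0,0,0]],
  [0,[0,0,0],[0,0,0]],
  [0,[0,0,0],[0,0,0]],
  [0,[0,-3,0],[0,0,0]],
  [0,[0,-2,0],[0,0,0]],
  [0,[0,-2,0],[0,0,0]],
  [0,[0,0,0],[0,0,0]],
  [0,[0,0,0],[0,0,0]],
  [0,[0,0,0],[0,0,0]],
])

```text
time_s: 5.1
eef_pos: [0.5819, 0.2423, 0.073]
tool_rot: [-0.118, 3.138, -0.0]
force: [-1.2, -4.4, 2.6]
width: 0.092
grasp_force: 60.3
```

```bash
python3 w.py
```

```text
5.1 [ -1.9 269.2  73. ] [[-1.0, -0.0, 0.001], [-0.0, 1.0, -0.0], [-0.001, -0.0, -1.0]] w 7.9 F [-1.6 -4.3  2.6] g 60.3 q [ 0.39  0.37 -0.1   1.1  -0.    0.32]
```

>>> apply_moves([
  [40,[0,0,0],[0,0,0]],
  [40,[0,0,0],[0,0,0]],
  [40,[0,0,0],[0,0,0]],
  [40,[0,0,-15],[0,0,0]],
  [40,[0,0,-25],[0,0,0]],
  [40,[0,0,-30],[0,0,0]],
  [40,[30,0,-30],[0,0,0]],
  [60,[40,0,-30],[0,0,0]],
  [70,[40,0,-30],[0,0,0]],
  [70,[40,0,0],[0,0,0]],
])

```text
time_s: 6.1
eef_pos: [0.4323, 0.232, 0.2366]
tool_rot: [-0.118, 3.133, 0.006]
force: [-0.5, -0.2, -0.1]
width: 0.82
grasp_force: 0.0
```

```bash
cat > look.py <<'E'
from h import *
import sys
n=sys.argv[1]
s,t,R=tcp();print(s["time_s"],"tcp",t.round(1))
p,d=bot.camera("top");c=bot.calibration("top");np.savez(n+".npz",p=p,d=d)
cv2.imwrite(f"pics/{n}.png",p[...,::-1])
X=tom(cloud(c,d))*1000
m=(abs(X[...,0])<25)&(X[...,1]>230)&(X[...,1]<300)&(X[...,2]>68)&(X[...,2]<90)
if m.sum()>10: print("bar",np.median(X[m],0).round(1),m.sum())
m=((X[...,2]>42)&(X[...,2]<58)&(X[...,0]<-130)).astype(np.uint8)
for q in cv2.findContours(m,0,2)[0]:
    if cv2.contourArea(q)>60:
        k=np.zeros_like(m);cv2.drawContours(k,[q],-1,1,-1);k=(k>0)&(m>0)
        r,g,b=p[k].mean(0)
        (u,v),rad=cv2.minEnclosingCircle(q)
        print("RED" if r>1.6*g else "obj",k.sum(),X[k].mean(0).round(1),"ray",(tom(onplane(c,[q.reshape(-1,2).mean(0)],.05))*1000).round(1)[0][:2],"r",round(rad,1))
E
python3 look.py top1
```

```text
6.1 tcp [-151.8  270.2  236.6]
bar [ -1.7 264.   82.9] 63
RED 182 [-263.6  160.6   50.7] ray [-262.7  160.8] r 7.6
obj 180 [-219.9 -271.7   50. ] ray [-223.4 -269.3] r 7.8
obj 177 [-185.5  216.6   51.2] ray [-184.6  217.8] r 7.5
obj 423 [-208.4   51.7   53.6] ray [-209.1   51.9] r 15.9
obj 177 [-195.2 -131.3   50.1] ray [-195.  -129.5] r 7.5
```

View pics/top1.png

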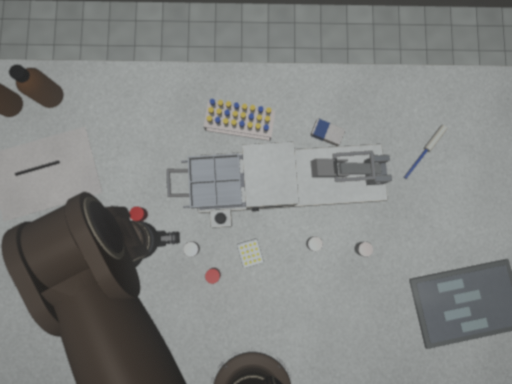

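The tray is locked out. The bar has moved from y 115 to y 264.5, and the empty four-compartment tray is visible at (190-242,155-208). Moving above the pot at mixer (-186,217) and checking it with the wrist camera.

>>> apply_moves([
  [70,[17,-20,0],[0,0,0]],
  [70,[17,-20,0],[0,0,0]],
  [70,[0,-10,20],[0,0,0]],
  [70,[0,0,30],[0,0,0]],
  [70,[0,0,30],[0,0,0]],
  [70,[0,0,10],[0,0,0]],
  [70,[0,0,0],[0,0,0]],
  [70,[0,0,0],[0,0,0]],
  [70,[0,0,0],[0,0,0]],
  [70,[0,0,0],[0,0,0]],
])

```text
time_s: 7.15
eef_pos: [0.4027, 0.1789, 0.1435]
tool_rot: [-0.119, 3.137, 0.001]
force: [0.2, -0.6, 0.5]
width: 0.816
grasp_force: 0.0
```

```bash
cat > wr.py <<'E'
from h import *
import sys
s,t,R=tcp();print(s["time_s"],"tcp",t.round(1),"w",round(s["width"]*85.4,1))
c=bot.calibration("wrist");p,d=bot.camera("wrist");np.savez("w.npz",p=p,d=d)
cv2.imwrite(f"pics/{sys.argv[1]}.png",p[...,::-1])
X=tom(cloud(c,d))*1000
m=((X[...,2]>44)&(X[...,2]<57)&(d>0)).astype(np.uint8)
for q in cv2.findContours(m,0,2)[0]:
    if cv2.contourArea(q)>400:
        k=np.zeros_like(m);cv2.drawContours(k,[q],-1,1,-1);k=(k>0)&(m>0)
        print(k.sum(),"mean",X[k].mean(0).round(1),"rect",cv2.minAreaRect(X[k][:,:2].astype(np.float32)),q.reshape(-1,2).min(0),q.reshape(-1,2).max(0))
E
python3 wr.py wr1
```

```text
7.15 tcp [-185.3  219.4  143.5] w 69.7
787 mean [-71.5 178.3  50.6] rect ((-71.50409698486328, 176.87466430664062), (65.13042449951172, 3.09523868560791), 89.79586029052734) [175 319] [250 331]
2139 mean [-167.7  363.5   48.5] rect ((-166.54730224609375, 364.4955139160156), (41.26140594482422, 40.7107048034668), 64.88809204101562) [421 192] [476 242]
2319 mean [-186.8  217.    48.6] rect ((-185.90640258789062, 217.00433349609375), (40.86891174316406, 40.76119613647461), 16.446075439453125) [231 167] [286 221]
5715 mean [-210.5   59.6   51.9] rect ((-208.7947998046875, 52.809814453125), (70.3584976196289, 59.11363983154297), 11.576593399047852) [  0 110] [ 90 214]
3021 mean [-264.2  161.3   48.5] rect ((-263.7945556640625, 161.2496337890625), (40.66891860961914, 41.058189392089844), 84.84362030029297) [146  53] [206 116]
```

View pics/wr1.png

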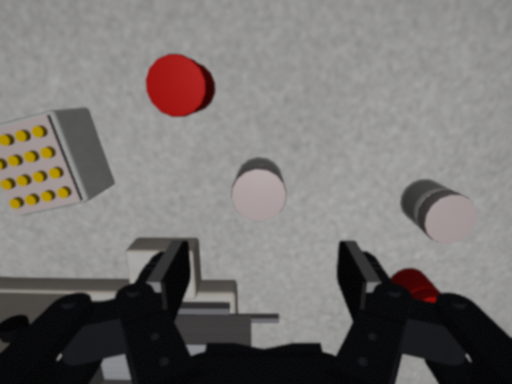

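The wrist view shows the target pot cap at (258,193), centred between the fingers. The second pot is at (447,216), with a red at (180,85) and another at (415,285). The wrist position agrees with the top camera to 1 mm, so I'll grasp high on the pot, because the fingers must stay above the tray walls.

>>> apply_moves([
  [70,[1,-2,30],[0,0,0]],
  [70,[0,0,30],[0,0,0]],
  [70,[0,0,25],[0,0,0]],
  [70,[0,0,16],[0,0,0]],
  [70,[0,0,0],[0,0,0]],
  [70,[0,0,0],[0,0,0]],
  [30,[0,0,0],[0,0,0]],
  [30,[0,0,0],[0,0,0]],
  [30,[0,0,0],[0,0,0]],
  [30,[0,0,0],[0,0,0]],
])

```text
time_s: 8.2
eef_pos: [0.4021, 0.1769, 0.0429]
tool_rot: [-0.118, 3.137, 0.002]
force: [-1.4, -0.2, 6.3]
width: 0.464
grasp_force: 60.1
```

```bash
python3 w.py
```

```text
8.2 [-186.   217.4   42.9] [[-1.0, -0.0, 0.003], [-0.0, 1.0, 0.001], [-0.003, 0.001, -1.0]] w 39.7 F [-1.4 -0.1  6.3] g 60.1 q [ 0.41  0.05 -0.58  0.94 -0.    0.34]
```

>>> apply_moves([
  [30,[0,0,-15],[0,0,0]],
  [30,[0,0,-30],[0,0,0]],
  [30,[0,0,-40],[0,0,0]],
  [30,[0,0,-37],[0,0,0]],
  [30,[-25,-13,0],[0,0,0]],
  [30,[-25,-13,0],[0,0,0]],
  [30,[-25,-13,0],[0,0,0]],
  [30,[-25,-13,0],[0,0,0]],
  [30,[0,0,0],[0,0,0]],
  [30,[0,0,0],[0,0,0]],
])

```text
time_s: 9.2
eef_pos: [0.5047, 0.1319, 0.1634]
tool_rot: [0.117, -3.139, -0.0]
force: [-0.1, -0.5, -0.4]
width: 0.465
grasp_force: 60.6
```

```bash
python3 wr.py wr2 >/dev/null; python3 w.py; python3 - <<'E'
from h import *
f=np.load("w.npz");p,d=f["p"],f["d"];c=bot.calibration("wrist")
X=tom(cloud(c,d))*1000
m=(d>0)&(abs(X[...,0])<85)&(X[...,1]>50)&(X[...,1]<235)
w=m&(X[...,2]>68)&(X[...,2]<80)
P=X[w]
print(w.sum(),np.percentile(P,[1,99],axis=0).round(1))
for a,n in((0,"x"),(1,"y")):
    h,e=np.histogram(P[:,a],bins=np.arange(-90,240,3)); print(n,[(int(e[i]),int(h[i])) for i in range(len(h)) if h[i]>60])
# pot in grip
g=(d>0)&(X[...,2]>100)&(X[...,2]<180)&(abs(X[...,0]+86)<30)&(abs(X[...,1]-165)<30)
print(np.percentile(X[g],[1,50,99],axis=0).round(1) if g.any() else None)
E
```

```text
9.25 [-87.6 165.2 163.4] [[-1.0, -0.0, -0.001], [-0.0, 1.0, 0.0], [0.001, 0.0, -1.0]] w 39.8 F [-0.5  0.2 -1.5] g 60.6 q [ 0.26  0.13 -0.21  1.23  0.    0.18]
2454 [[-83.9  51.1  68.2]
 [ 78.6 209.5  78.1]]
x [(-75, 227), (-72, 589), (-69, 169), (-66, 63), (-63, 66), (-3, 157)]
y [(51, 67), (54, 74), (66, 323), (69, 374), (135, 181), (138, 130), (204, 167), (207, 129)]
[[-107.7  136.8  124.1]
 [ -95.1  165.9  168.9]
 [ -69.3  191.8  178.9]]
```

View pics/wr2.png

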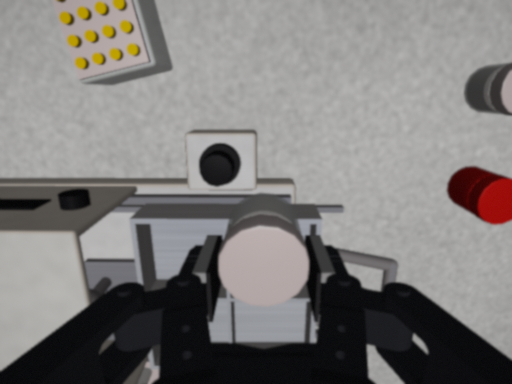

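The wrist view shows the pot upright in the grip at (263,265), with the tray's dividers below it. The tray centre measures mixer (-1,138), as expected. Placing in the far, hood-side compartment.

>>> apply_moves([
  [30,[-25,-13,0],[0,0,0]],
  [30,[-25,-13,0],[0,0,0]],
  [30,[-25,-13,0],[0,0,0]],
  [30,[-25,-12,0],[0,0,0]],
  [30,[-23,-12,10],[0,0,0]],
  [30,[0,0,25],[0,0,0]],
  [30,[0,0,20],[0,0,0]],
  [30,[0,0,12],[0,0,0]],
  [30,[0,0,6],[0,0,0]],
  [30,[0,0,0],[0,0,0]],
])

```text
time_s: 10.25
eef_pos: [0.6315, 0.079, 0.0904]
tool_rot: [0.119, -3.139, 0.0]
force: [-0.2, 0.6, -1.6]
width: 0.466
grasp_force: 60.6
```

```bash
python3 w.py
```

```text
10.25 [ 35.4 102.6  90.4] [[-1.0, -0.001, -0.0], [-0.001, 1.0, 0.0], [0.0, 0.0, -1.0]] w 39.8 F [-0.2  0.6 -1.6] g 60.6 q [ 0.12  0.37 -0.06  1.14  0.    0.05]
```

>>> apply_moves([
  [56,[0,0,1],[0,0,0]],
  [56,[0,0,0],[0,0,0]],
  [56,[0,0,0],[0,0,0]],
  [56,[0,0,0],[0,0,0]],
  [56,[0,0,-20],[0,0,0]],
  [56,[0,0,-40],[0,0,0]],
  [70,[0,0,-40],[0,0,0]],
  [70,[25,-25,0],[0,0,0]],
  [70,[25,-25,0],[0,0,0]],
  [70,[25,-25,0],[0,0,0]],
])

```text
time_s: 11.25
eef_pos: [0.5625, -0.003, 0.1899]
tool_rot: [-0.119, 3.138, -0.002]
force: [0.6, 0.2, -0.0]
width: 0.821
grasp_force: 0.0
```

>>> apply_moves([
  [70,[25,-25,0],[0,0,0]],
  [70,[25,-25,0],[0,0,0]],
  [70,[25,-25,0],[0,0,0]],
  [70,[25,-25,0],[0,0,0]],
  [70,[25,-25,0],[0,0,0]],
  [70,[30,-33,0],[0,0,0]],
  [70,[0,0,20],[0,0,0]],
  [70,[0,0,30],[0,0,0]],
  [70,[0,0,0],[0,0,0]],
  [70,[0,0,0],[0,0,0]],
])

```text
time_s: 12.25
eef_pos: [0.4199, -0.1712, 0.1398]
tool_rot: [0.118, -3.139, 0.0]
force: [0.0, 0.8, -0.2]
width: 0.818
grasp_force: 0.0
```

```bash
python3 look.py top2; python3 wr.py wr3; python3 - <<'E'
from h import *
f=np.load("top2.npz");d=f["d"];X=tom(cloud(bot.calibration("top"),d))*1000
m=(X[...,0]>0)&(X[...,0]<70)&(X[...,1]>70)&(X[...,1]<138)&(X[...,2]>84)&(X[...,2]<105)
print("placed",m.sum(),X[m].mean(0).round(1),X[m].min(0).round(0),X[m].max(0).round(0))
E
```

```text
12.25 tcp [-194.3 -131.   139.8]
bar [ -0.  264.2  83. ] 65
RED 183 [-263.5  160.7   50.7] ray [-263.   161.1] r 7.6
obj 420 [-208.7   52.    53.6] ray [-208.4   51. ] r 15.9
obj 179 [-166.7  364.6   50.9] ray [-166.4  364.3] r 7.8
12.3 tcp [-193.6 -131.2  140.4] w 69.5
2387 mean [-196.4 -132.9   48.6] rect ((-195.44432067871094, -132.8173370361328), (40.9334831237793, 40.72284698486328), 58.57709503173828) [232 167] [288 221]
2554 mean [-220.9 -272.    48.4] rect ((-220.39080810546875, -273.3642272949219), (42.063499450683594, 41.00157928466797), 62.388668060302734) [ 37 133] [ 96 189]
3452 mean [-209.5   31.7   51.3] rect ((-206.3340301513672, 36.96818161010742), (70.49105834960938, 34.45521545410156), 11.100691795349121) [464 130] [511 226]
placed 179 [ 35.1 103.7  95.9] [16. 84. 85.] [ 56. 123. 101.]
```

The first pot stands in the tray: its top is at 96 mm, at mixer (35,104). Grasping the next one.

>>> apply_moves([
  [70,[2,-2,30],[0,0,0]],
  [70,[0,0,30],[0,0,0]],
  [70,[0,0,25],[0,0,0]],
  [70,[0,0,13],[0,0,0]],
  [70,[0,0,0],[0,0,0]],
  [70,[0,0,0],[0,0,0]],
  [30,[0,0,0],[0,0,0]],
  [30,[0,0,0],[0,0,0]],
  [30,[0,0,0],[0,0,0]],
  [30,[0,0,0],[0,0,0]],
])

```text
time_s: 13.35
eef_pos: [0.4196, -0.1737, 0.0429]
tool_rot: [-0.118, 3.137, -0.002]
force: [-1.3, 0.7, 6.8]
width: 0.465
grasp_force: 59.9
```

>>> apply_moves([
  [30,[0,0,-15],[0,0,0]],
  [30,[0,0,-35],[0,0,0]],
  [30,[0,0,-40],[0,0,0]],
  [30,[0,0,-45],[0,0,0]],
  [30,[0,0,-20],[0,0,0]],
  [30,[-20,30,0],[0,0,0]],
  [30,[-20,30,0],[0,0,0]],
  [30,[-20,30,0],[0,0,0]],
  [30,[-20,30,0],[0,0,0]],
  [30,[0,0,0],[0,0,0]],
])

```text
time_s: 14.35
eef_pos: [0.4908, -0.0446, 0.1966]
tool_rot: [-0.125, 3.138, 0.002]
force: [-0.8, 0.2, -1.4]
width: 0.469
grasp_force: 60.9
```

```bash
python3 w.py
```

```text
14.35 [-114.1  -10.1  196.6] [[-1.0, -0.005, 0.001], [-0.005, 1.0, 0.001], [-0.001, 0.001, -1.0]] w 40.1 F [-0.8  0.2 -1.4] g 60.9 q [-0.09  0.07 -0.2   1.3   0.   -0.17]
```

>>> apply_moves([
  [30,[-25,31,0],[0,0,0]],
  [30,[-25,31,0],[0,0,0]],
  [30,[-25,31,0],[0,0,0]],
  [30,[-25,31,0],[0,0,0]],
  [30,[-25,31,0],[0,0,0]],
  [30,[-24,30,0],[0,0,0]],
  [30,[0,0,40],[0,0,0]],
  [30,[0,0,36],[0,0,0]],
  [30,[0,0,20],[0,0,0]],
  [30,[0,0,0],[0,0,0]],
])

```text
time_s: 15.35
eef_pos: [0.6216, 0.1472, 0.0968]
tool_rot: [0.118, -3.133, 0.002]
force: [-0.5, 0.2, -0.8]
width: 0.465
grasp_force: 61.0
```

```bash
python3 w.py
```

```text
15.35 [ 30.7 171.3  96.8] [[-1.0, -0.0, -0.006], [-0.0, 1.0, -0.001], [0.006, -0.001, -1.0]] w 39.7 F [-0.5  0.3 -0.8] g 61.0 q [ 0.23  0.38 -0.03  1.17 -0.    0.16]
```

>>> apply_moves([
  [30,[-4,3,3],[0,0,0]],
  [30,[0,0,2],[0,0,0]],
  [30,[0,0,0],[0,0,0]],
  [30,[0,0,1],[0,0,0]],
  [56,[0,0,0],[0,0,0]],
  [56,[0,0,0],[0,0,0]],
  [56,[0,0,0],[0,0,0]],
  [56,[0,0,-20],[0,0,0]],
  [56,[0,0,-40],[0,0,0]],
  [70,[0,0,-40],[0,0,0]],
])

```text
time_s: 16.35
eef_pos: [0.6269, 0.1513, 0.1948]
tool_rot: [0.118, -3.138, 0.001]
force: [0.7, 0.6, 0.4]
width: 0.803
grasp_force: 0.0
```

>>> apply_moves([
  [70,[17,-30,0],[0,0,0]],
  [70,[17,-30,0],[0,0,0]],
  [70,[17,-30,0],[0,0,0]],
  [70,[17,-30,0],[0,0,0]],
  [70,[17,-30,0],[0,0,0]],
  [70,[17,-30,0],[0,0,0]],
  [70,[17,-30,0],[0,0,0]],
  [70,[17,-30,0],[0,0,0]],
  [70,[17,-30,0],[0,0,0]],
  [70,[17,-30,0],[0,0,0]],
])

```text
time_s: 17.35
eef_pos: [0.4799, -0.1617, 0.1946]
tool_rot: [-0.119, 3.139, -0.0]
force: [0.7, -0.7, -0.1]
width: 0.82
grasp_force: 0.0
```

>>> apply_moves([
  [70,[17,-30,0],[0,0,0]],
  [70,[17,-30,0],[0,0,0]],
  [70,[17,-30,0],[0,0,0]],
  [70,[17,-30,0],[0,0,0]],
  [70,[17,-28,0],[0,0,0]],
  [70,[0,0,20],[0,0,0]],
  [70,[0,0,30],[0,0,0]],
  [70,[0,0,0],[0,0,0]],
  [70,[0,0,0],[0,0,0]],
  [70,[0,0,0],[0,0,0]],
])

```text
time_s: 18.35
eef_pos: [0.4078, -0.3148, 0.1459]
tool_rot: [-0.119, 3.138, -0.002]
force: [-0.2, -0.5, -0.2]
width: 0.822
grasp_force: 0.0
```

```bash
cat > tray.py <<'E'
from h import *
import sys
f=np.load(sys.argv[1]+".npz");d=f["d"];X=tom(cloud(bot.calibration("top"),d))*1000
m=((abs(X[...,0])<75)&(X[...,1]>60)&(X[...,1]<220)&(X[...,2]>86)&(X[...,2]<108)).astype(np.uint8)
for q in cv2.findContours(m,0,2)[0]:
    k=np.zeros_like(m);cv2.drawContours(k,[q],-1,1,-1);k=(k>0)&(m>0)
    if k.sum()>20: print("in tray",k.sum(),X[k].mean(0).round(1),X[k].min(0).round(0),X[k].max(0).round(0))
E
python3 look.py top3; python3 tray.py top3; python3 wr.py wr4
```

```text
18.35 tcp [-217.2 -273.3  145.9]
bar [ -1.  264.   83.2] 64
RED 184 [-263.4  160.7   50.6] ray [-263.   160.9] r 7.7
obj 442 [-208.7   51.9   53.6] ray [-208.4   51. ] r 15.9
obj 183 [-166.4  364.7   51.1] ray [-167.1  363.1] r 7.8
in tray 184 [ 35.8 176.2  95.5] [ 16. 156.  87.] [ 58. 197. 101.]
in tray 179 [ 35.2 103.8  95.8] [16. 84. 87.] [ 55. 123. 102.]
18.4 tcp [-217.1 -273.3  146. ] w 69.7
2301 mean [-221.2 -273.5   48.6] rect ((-220.58529663085938, -273.43597412109375), (40.658897399902344, 40.9732780456543), 89.71148681640625) [235 163] [289 216]
```

>>> apply_moves([
  [70,[3,0,30],[0,0,0]],
  [70,[0,0,30],[0,0,0]],
  [70,[0,0,28],[0,0,0]],
  [70,[0,0,15],[0,0,0]],
  [70,[0,0,0],[0,0,0]],
  [70,[0,0,0],[0,0,0]],
  [30,[0,0,0],[0,0,0]],
  [30,[0,0,0],[0,0,0]],
  [30,[0,0,0],[0,0,0]],
  [30,[0,0,0],[0,0,0]],
])

```text
time_s: 19.45
eef_pos: [0.4051, -0.3155, 0.0431]
tool_rot: [-0.118, 3.137, -0.003]
force: [-0.2, 0.3, 5.4]
width: 0.469
grasp_force: 60.3
```

>>> apply_moves([
  [30,[0,0,-15],[0,0,0]],
  [30,[0,0,-35],[0,0,0]],
  [30,[0,0,-40],[0,0,0]],
  [30,[0,0,-45],[0,0,0]],
  [30,[0,0,-20],[0,0,0]],
  [30,[-8,25,0],[0,0,0]],
  [30,[-8,30,0],[0,0,0]],
  [30,[-8,30,0],[0,0,0]],
  [30,[-8,30,0],[0,0,0]],
  [30,[-8,30,0],[0,0,0]],
])

```text
time_s: 20.45
eef_pos: [0.4332, -0.166, 0.1971]
tool_rot: [-0.118, 3.138, -0.001]
force: [0.7, -0.3, -0.8]
width: 0.469
grasp_force: 60.7
```

>>> apply_moves([
  [30,[-15,25,0],[0,0,0]],
  [30,[-15,25,0],[0,0,0]],
  [30,[-18,25,0],[0,0,0]],
  [30,[-18,25,0],[0,0,0]],
  [30,[-18,25,0],[0,0,0]],
  [30,[-18,25,0],[0,0,0]],
  [30,[-18,25,0],[0,0,0]],
  [30,[-18,30,0],[0,0,0]],
  [30,[-5,25,0],[0,0,0]],
  [30,[0,0,0],[0,0,0]],
])

```text
time_s: 21.45
eef_pos: [0.5589, 0.0757, 0.1965]
tool_rot: [-0.124, 3.139, 0.001]
force: [-0.4, -0.2, -0.1]
width: 0.467
grasp_force: 60.7
```

```bash
python3 w.py
```

```text
21.45 [-37.3 104.8 196.5] [[-1.0, -0.004, 0.0], [-0.004, 1.0, 0.001], [-0.0, 0.001, -1.0]] w 39.9 F [-0.4 -0.2 -0.1] g 60.7 q [ 0.13  0.2  -0.05  1.32  0.    0.06]
```

>>> apply_moves([
  [30,[0,-2,20],[0,0,0]],
  [30,[0,0,30],[0,0,0]],
  [30,[0,0,30],[0,0,0]],
  [30,[0,0,18],[0,0,0]],
  [30,[0,0,7],[0,0,0]],
  [30,[0,0,0],[0,0,0]],
  [30,[0,0,0],[0,0,0]],
  [30,[0,0,0],[0,0,0]],
  [30,[0,0,0],[0,0,0]],
  [30,[0,0,0],[0,0,0]],
])

```text
time_s: 22.45
eef_pos: [0.5586, 0.071, 0.0916]
tool_rot: [-0.118, 3.139, 0.0]
force: [0.7, -0.5, -0.8]
width: 0.465
grasp_force: 60.7
```

```bash
python3 w.py
```

```text
22.45 [-37.9 100.1  91.6] [[-1.0, -0.0, 0.0], [-0.0, 1.0, 0.0], [-0.0, 0.0, -1.0]] w 39.7 F [ 0.6 -0.5 -0.8] g 60.7 q [ 0.13  0.24 -0.24  1.1  -0.    0.05]
```

>>> apply_moves([
  [30,[0,0,2],[0,0,0]],
  [56,[0,0,0],[0,0,0]],
  [56,[0,0,0],[0,0,0]],
  [56,[0,0,0],[0,0,0]],
  [56,[0,0,-20],[0,0,0]],
  [56,[0,0,-40],[0,0,0]],
  [70,[0,0,-40],[0,0,0]],
  [70,[13,26,0],[0,0,0]],
  [70,[13,26,0],[0,0,0]],
  [70,[13,26,0],[0,0,0]],
])

```text
time_s: 23.45
eef_pos: [0.5135, 0.1465, 0.1898]
tool_rot: [-0.117, 3.138, 0.0]
force: [0.7, 1.1, -0.5]
width: 0.818
grasp_force: 0.0
```

>>> apply_moves([
  [70,[13,26,0],[0,0,0]],
  [70,[13,26,0],[0,0,0]],
  [70,[13,26,0],[0,0,0]],
  [70,[13,26,0],[0,0,0]],
  [70,[13,26,0],[0,0,0]],
  [70,[13,26,0],[0,0,0]],
  [70,[11,30,0],[0,0,0]],
  [70,[0,0,30],[0,0,0]],
  [70,[0,0,20],[0,0,0]],
  [70,[0,0,0],[0,0,0]],
])

```text
time_s: 24.45
eef_pos: [0.4093, 0.3239, 0.1366]
tool_rot: [0.12, -3.135, 0.004]
force: [-0.2, -0.3, 1.8]
width: 0.82
grasp_force: 0.0
```

```bash
python3 look.py top4; python3 tray.py top4; python3 wr.py wr5
```

```text
24.45 tcp [-167.8  363.5  136.6]
bar [ -0.8 264.1  83.2] 64
RED 184 [-263.4  160.7   50.6] ray [-263.   160.9] r 7.7
obj 431 [-208.6   52.    53.7] ray [-208.5   51.9] r 15.9
in tray 184 [-38.6 103.3  95.8] [-59.  83.  87.] [-17. 122. 101.]
in tray 183 [ 35.9 176.1  95.7] [ 16. 156.  88.] [ 57. 198. 101.]
in tray 179 [ 35.3 103.8  95.6] [16. 84. 86.] [ 55. 123. 103.]
24.5 tcp [-167.   363.7  138.4] w 70.2
467 mean [-71.6 164.   50.2] rect ((-71.68946838378906, 162.4239501953125), (45.496917724609375, 2.6143856048583984), 89.64433288574219) [  0 302] [ 50 314]
1794 mean [-77.9 364.5  48.5] rect ((-76.02034759521484, 364.52532958984375), (41.198246002197266, 41.18578338623047), 48.73950958251953) [238 280] [288 325]
2415 mean [-167.5  365.4   48.6] rect ((-166.5489044189453, 365.2932434082031), (40.848731994628906, 40.448978424072266), 1.5535181760787964) [237 171] [292 225]
```

>>> apply_moves([
  [70,[0,1,30],[0,0,0]],
  [70,[0,0,30],[0,0,0]],
  [70,[0,0,24],[0,0,0]],
  [70,[0,0,13],[0,0,0]],
  [70,[0,0,0],[0,0,0]],
  [70,[0,0,0],[0,0,0]],
  [30,[0,0,0],[0,0,0]],
  [30,[0,0,0],[0,0,0]],
  [30,[0,0,0],[0,0,0]],
  [30,[0,0,0],[0,0,0]],
])

```text
time_s: 25.55
eef_pos: [0.4118, 0.3263, 0.0441]
tool_rot: [-0.118, 3.137, 0.003]
force: [-0.2, -0.0, 5.2]
width: 0.468
grasp_force: 60.1
```

>>> apply_moves([
  [30,[0,0,-15],[0,0,0]],
  [30,[0,0,-35],[0,0,0]],
  [30,[0,0,-40],[0,0,0]],
  [30,[0,0,-32],[0,0,0]],
  [30,[-21,-30,0],[0,0,0]],
  [30,[-21,-31,0],[0,0,0]],
  [30,[-21,-32,0],[0,0,0]],
  [30,[-21,-32,0],[0,0,0]],
  [30,[-21,-32,0],[0,0,0]],
  [30,[-23,-32,0],[0,0,0]],
])

```text
time_s: 26.55
eef_pos: [0.5535, 0.1455, 0.165]
tool_rot: [-0.119, 3.139, 0.0]
force: [-0.3, 0.9, -0.7]
width: 0.464
grasp_force: 60.8
```

```bash
python3 w.py
```

```text
26.55 [-37.4 174.8 165. ] [[-1.0, -0.0, 0.001], [-0.0, 1.0, 0.0], [-0.001, 0.0, -1.0]] w 39.6 F [-0.3  0.9 -0.7] g 60.8 q [ 0.26  0.22 -0.09  1.26  0.    0.18]
```

>>> apply_moves([
  [30,[0,0,20],[0,0,0]],
  [30,[0,1,25],[0,0,0]],
  [30,[0,0,18],[0,0,0]],
  [30,[0,0,8],[0,0,0]],
  [30,[0,0,3],[0,0,0]],
  [30,[0,0,0],[0,0,0]],
  [30,[0,0,0],[0,0,0]],
  [30,[0,0,0],[0,0,0]],
  [30,[0,0,0],[0,0,0]],
  [30,[0,0,0],[0,0,0]],
])

```text
time_s: 27.55
eef_pos: [0.5528, 0.1479, 0.0907]
tool_rot: [-0.118, 3.139, 0.0]
force: [0.2, 0.5, -1.3]
width: 0.465
grasp_force: 60.9
```

```bash
python3 w.py
```

```text
27.55 [-37.9 177.2  90.7] [[-1.0, -0.0, 0.001], [-0.0, 1.0, 0.0], [-0.001, 0.0, -1.0]] w 39.7 F [ 0.2  0.5 -1.3] g 60.9 q [ 0.26  0.25 -0.22  1.1   0.    0.19]
```

>>> apply_moves([
  [56,[0,0,0],[0,0,0]],
  [56,[0,0,0],[0,0,0]],
  [56,[0,0,0],[0,0,0]],
  [56,[0,0,-20],[0,0,0]],
  [50,[0,0,-40],[0,0,0]],
  [20,[0,0,-10],[0,0,0]],
  [0,[22,-15,0],[0,0,0]],
  [0,[22,-16,0],[0,0,0]],
  [0,[23,-16,0],[0,0,0]],
  [0,[40,0,0],[0,0,0]],
])

```text
time_s: 28.55
eef_pos: [0.4498, 0.0917, 0.1599]
tool_rot: [-0.115, 3.139, -0.001]
force: [-0.7, -0.5, 0.1]
width: 0.002
grasp_force: 0.0
```

```bash
python3 look.py top5; python3 tray.py top5; python3 wr.py wr6; python3 - <<'E'
from h import *
f=np.load("w.npz");p,d=f["p"],f["d"];c=bot.calibration("wrist");X=tom(cloud(c,d))*1000
m=(d>0)&(abs(X[...,0]+105)<22)&(abs(X[...,1]-130)<22)&(p.max(2)<70)&(X[...,2]>50)&(X[...,2]<68)
print("cap",m.sum(),X[m].mean(0).round(1),X[m].min(0).round(0),X[m].max(0).round(0))
E
```

```text
28.55 tcp [-144.8  128.9  159.9]
bar [ -1.  263.8  83.3] 64
obj 432 [-208.3   51.7   53.6] ray [-208.4   51. ] r 15.9
in tray 117 [-33.3 179.3  95.8] [-45. 160.  92.] [-20. 198. 100.]
in tray 170 [-38.  102.3  95.6] [-58.  83.  87.] [-17. 122. 100.]
in tray 183 [ 35.8 176.1  95.8] [ 16. 156.  87.] [ 57. 197. 101.]
in tray 178 [ 35.5 103.8  95.5] [16. 84. 89.] [ 56. 123. 102.]
28.6 tcp [-152.2  129.   159.4] w 0.1
1203 mean [-83.9 -14.5  50.5] rect ((-83.83435821533203, -14.957969665527344), (139.5358123779297, 4.944516658782959), 88.64679718017578) [ 13 263] [177 276]
6178 mean [-210.7   54.3   52.1] rect ((-209.07925415039062, 52.243560791015625), (70.77143096923828, 58.43620300292969), 12.682069778442383) [108  62] [208 169]
2927 mean [-263.9  160.4   48.5] rect ((-263.31591796875, 160.69248962402344), (40.701019287109375, 41.12608337402344), 72.7471694946289) [278   6] [336  69]
cap 15 [-114.   130.8   51. ] [-114.  127.   50.] [-113.  135.   52.]
```

View pics/wr6.png

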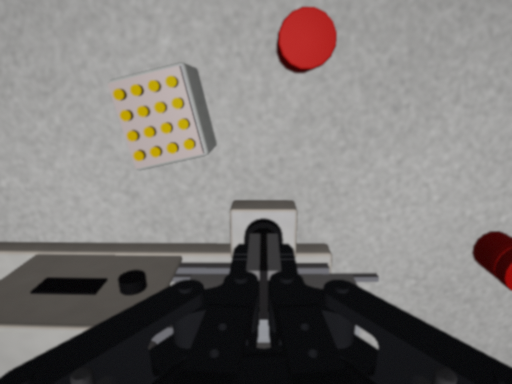

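All four pots stand in separate compartments, each with its top at about 96 mm. The wrist view shows the plunger cap behind the closed fingers at (263,228). Pressing it now.

>>> apply_moves([
  [0,[-20,0,0],[0,0,0]],
  [0,[-20,1,20],[0,0,0]],
  [0,[0,0,30],[0,0,0]],
  [0,[0,0,20],[0,0,0]],
  [0,[0,0,5],[0,0,0]],
  [0,[0,0,0],[0,0,0]],
  [0,[0,0,0],[0,0,0]],
  [0,[0,0,0],[0,0,0]],
  [0,[0,0,0],[0,0,0]],
  [0,[0,0,0],[0,0,0]],
])

```text
time_s: 29.65
eef_pos: [0.4897, 0.0969, 0.086]
tool_rot: [-0.118, 3.138, 0.0]
force: [0.5, 0.0, -0.5]
width: -0.001
grasp_force: 0.0
```

```bash
python3 w.py
```

```text
29.65 [-104.7  131.1   86. ] [[-1.0, -0.0, 0.001], [-0.0, 1.0, 0.0], [-0.001, 0.0, -1.0]] w -0.1 F [ 0.5 -0.  -0.5] g 0.0 q [ 0.2   0.12 -0.39  1.06 -0.    0.12]
```

>>> apply_moves([
  [0,[0,0,8],[0,0,0]],
  [0,[0,0,6],[0,0,0]],
  [0,[0,0,4],[0,0,0]],
  [0,[0,0,3],[0,0,0]],
  [0,[0,0,3],[0,0,0]],
  [0,[0,0,0],[0,0,0]],
  [0,[0,0,0],[0,0,0]],
  [0,[0,0,0],[0,0,0]],
  [0,[0,0,0],[0,0,0]],
  [0,[0,0,0],[0,0,0]],
])

```text
time_s: 30.65
eef_pos: [0.4894, 0.097, 0.0618]
tool_rot: [-0.119, 3.139, 0.001]
force: [-1.5, 0.7, 7.5]
width: 0.004
grasp_force: 3.7
```

```bash
python3 look.py top6|head -2
```

```text
30.65 tcp [-105.   131.2   61.8]
obj 429 [-208.3   51.5   53.7] ray [-208.3   52.1] r 15.9
```

>>> apply_moves([
  [0,[0,0,-20],[0,0,0]],
  [0,[0,0,-35],[0,0,0]],
  [0,[0,0,-40],[0,0,0]],
  [0,[0,0,-40],[0,0,0]],
  [0,[0,0,-40],[0,0,0]],
  [0,[0,0,0],[0,0,0]],
  [32,[0,-25,0],[0,0,0]],
  [32,[0,-30,0],[0,0,0]],
  [32,[0,-35,0],[0,0,0]],
  [32,[0,-35,0],[0,0,0]],
])

```text
time_s: 31.7
eef_pos: [0.4984, -0.0288, 0.2353]
tool_rot: [0.12, -3.138, 0.0]
force: [0.6, -0.7, -0.4]
width: 0.378
grasp_force: 0.0
```

>>> apply_moves([
  [32,[-10,-35,0],[0,0,0]],
  [32,[-15,-35,0],[0,0,0]],
  [32,[-15,-35,0],[0,0,0]],
  [32,[-15,-35,0],[0,0,0]],
  [32,[-15,-35,0],[0,0,0]],
  [32,[-15,-35,0],[0,0,0]],
  [32,[-10,-35,0],[0,0,0]],
  [32,[-10,-35,0],[0,0,0]],
  [32,[0,0,0],[0,0,0]],
  [32,[0,0,0],[0,0,0]],
])

```text
time_s: 32.7
eef_pos: [0.6242, -0.2996, 0.2342]
tool_rot: [0.116, -3.137, -0.002]
force: [-0.2, 0.4, 0.2]
width: 0.374
grasp_force: 0.0
```

```bash
python3 w.py; cat > drv.py <<'E'
from h import *
import sys
n=sys.argv[1]
def prof(cam,img=None):
    c=bot.calibration(cam);p,d=bot.camera(cam)
    cv2.imwrite(f"pics/{n}_{cam}.png",p[...,::-1]);np.savez(f"{n}_{cam}.npz",p=p,d=d)
    X=tom(cloud(c,d))*1000
    return p,d,X
p,d,X=prof("side")
B=X[(d>0)&(abs(X[...,0])<12)&(X[...,1]>-300)&(X[...,1]<-220)&(X[...,2]>95)]
C=X[(d>0)&(abs(X[...,0])<20)&(X[...,1]>-195)&(X[...,1]<-95)&(X[...,2]>92)]
np.set_printoptions(suppress=True)
for y in range(-290,-100,10):
    q=X[(d>0)&(abs(X[...,0])<45)&(abs(X[...,1]-y)<5)&(X[...,2]>60)]
    if len(q): print(y,len(q),np.percentile(q[:,2],[5,50,95,100]).round(0),end="; ")
print()
p,d,X=prof("top")
m=(abs(X[...,0])<25)&(X[...,1]>70)&(X[...,1]<150)&(X[...,2]>68)&(X[...,2]<90)&(d>0)
if m.any(): print("traybar",np.median(X[m],0).round(1),m.sum())
E
python3 drv.py d1
```

```text
32.7 [  -0.3 -274.4  234.2] [[-1.0, 0.001, -0.002], [0.001, 1.0, 0.002], [0.002, 0.002, -1.0]] w 32.0 F [-0.2  0.4  0.2] g 0.0 q [-0.45  0.46  0.4   1.5   0.   -0.52]
-290 159 [108. 255. 326. 398.]; -280 122 [115. 173. 395. 415.]; -270 156 [119. 246. 412. 422.]; -260 222 [166. 364. 418. 425.]; -250 505 [169. 358. 419. 428.]; -240 720 [242. 377. 423. 429.]; -230 135 [138. 279. 336. 429.]; -220 128 [143. 291. 325. 328.]; -210 143 [146. 311. 324. 327.]; -200 33 [133. 162. 167. 169.]; -190 43 [136. 165. 168. 168.]; -180 75 [151. 165. 169. 170.]; -170 37 [147. 171. 174. 175.]; -160 42 [148. 175. 179. 180.]; -150 48 [138. 179. 183. 184.]; -140 60 [135. 179. 187. 188.]; -130 143 [ 94. 183. 190. 192.]; -120 166 [ 93. 169. 180. 186.]; -110 2 [97. 97. 98. 98.]; 
traybar [  0.2 114.7  82.7] 66
```

View pics/d1_side.png

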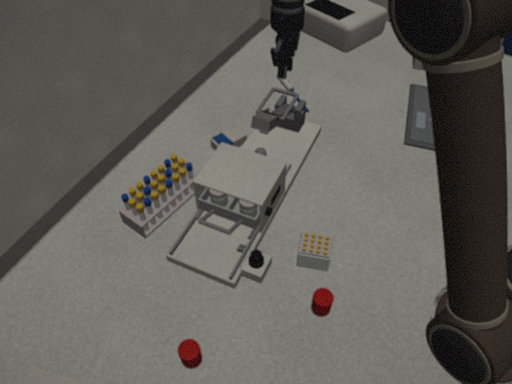

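The tray is home with its bar back at 114.7, and the pots are visible under the hood at (218,200) and (247,210). The gripper is above the bail bar. Pinching it now.

>>> apply_moves([
  [32,[0,-1,20],[0,0,0]],
  [32,[0,0,25],[0,0,0]],
  [32,[0,0,18],[0,0,0]],
  [32,[0,0,10],[0,0,0]],
  [32,[0,0,0],[0,0,0]],
  [32,[0,0,0],[0,0,0]],
  [0,[0,0,0],[0,0,0]],
  [0,[0,0,0],[0,0,0]],
  [0,[0,0,0],[0,0,0]],
  [0,[0,0,0],[0,0,0]],
])

```text
time_s: 33.8
eef_pos: [0.6251, -0.3007, 0.1643]
tool_rot: [-0.118, 3.138, -0.002]
force: [1.0, -3.1, 2.4]
width: 0.088
grasp_force: 58.5
```

```bash
python3 w.py
```

```text
33.8 [   0.6 -275.6  164.3] [[-1.0, 0.0, 0.002], [0.0, 1.0, -0.001], [-0.002, -0.001, -1.0]] w 7.5 F [ 0.7 -3.1  2.4] g 58.5 q [-0.45  0.46  0.23  1.34 -0.   -0.52]
```

>>> apply_moves([
  [0,[0,0.5,-7.3],[0,0,0]],
  [0,[0,1,-7.2],[0,0,0]],
  [0,[0,1.6,-7.1],[0,0,0]],
  [0,[0,2.1,-7],[0,0,0]],
  [0,[0,2.7,-6.8],[0,0,0]],
  [0,[0,3.2,-6.6],[0,0,0]],
  [0,[0,3.7,-6.3],[0,0,0]],
  [0,[0,4.1,-6],[0,0,0]],
  [0,[0,4.6,-5.7],[0,0,0]],
  [0,[0,0,0],[0,0,0]],
])

```text
time_s: 34.8
eef_pos: [0.6232, -0.2756, 0.2244]
tool_rot: [-0.12, 3.138, 0.001]
force: [3.1, 0.6, 0.9]
width: 0.088
grasp_force: 59.2
```

```bash
python3 w.py; python3 drv.py d2; python3 -c "
from h import *
p=np.load('d2_side.npz')['p'];cv2.imwrite('pics/d2c.png',cv2.resize(p[60:170,220:350],None,fx=5,fy=5,interpolation=2)[...,::-1])"
```

```text
34.8 [   0.5 -250.4  224.4] [[-1.0, -0.001, 0.001], [-0.001, 1.0, 0.001], [-0.001, 0.001, -1.0]] w 7.5 F [3.1 0.4 0.9] g 59.2 q [-0.42  0.43  0.33  1.46  0.   -0.49]
-290 31 [ 97. 111. 289. 290.]; -280 23 [103. 113. 267. 267.]; -270 33 [109. 283. 386. 387.]; -260 117 [118. 291. 398. 423.]; -250 183 [127. 228. 417. 428.]; -240 280 [211. 293. 422. 433.]; -230 480 [204. 350. 426. 437.]; -220 767 [199. 384. 432. 438.]; -210 504 [184. 350. 431. 438.]; -200 121 [148. 277. 313. 317.]; -190 146 [157. 293. 308. 311.]; -180 95 [144. 162. 167. 171.]; -170 52 [114. 162. 167. 168.]; -160 44 [142. 168. 172. 172.]; -150 47 [147. 172. 176. 176.]; -140 42 [148. 177. 179. 180.]; -130 98 [ 94. 177. 183. 183.]; -120 226 [ 93. 166. 180. 185.]; -110 5 [109. 160. 162. 162.]; 
traybar [  0.3 114.8  82.7] 66
```

View pics/d2c.png

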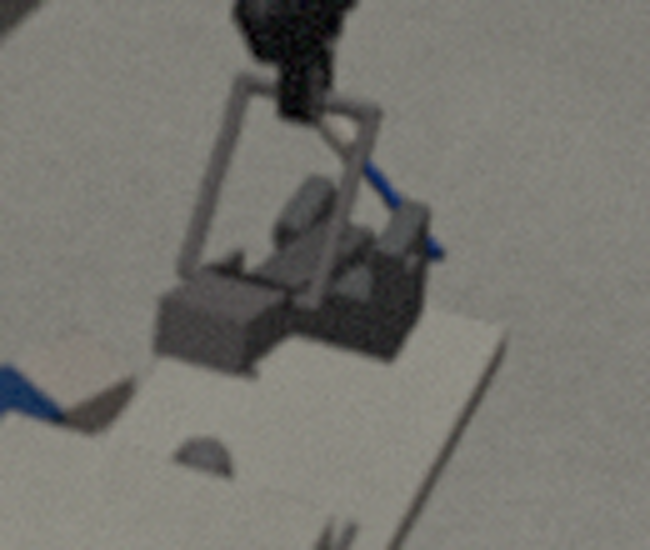

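The bail is now raised: its bar runs from (245,80) to (375,110) in the crop, held by the gripper. I estimate the handle at about 0.79 rad. I'll push it a little further, then let go and go to the coupler nose.

>>> apply_moves([
  [0,[0,3,-3],[0,0,0]],
  [0,[0,3,-3],[0,0,0]],
  [0,[0,0,0],[0,0,0]],
  [32,[0,0,0],[0,0,0]],
  [32,[0,0,0],[0,0,0]],
  [32,[0,0,0],[0,0,0]],
  [32,[0,0,-15],[0,0,0]],
  [32,[0,0,-30],[0,0,0]],
  [32,[0,0,-20],[0,0,0]],
  [0,[0,20,0],[0,0,0]],
])

```text
time_s: 35.9
eef_pos: [0.6212, -0.2525, 0.2971]
tool_rot: [-0.114, 3.136, -0.004]
force: [0.4, 1.2, 0.1]
width: 0.218
grasp_force: 0.0
```

>>> apply_moves([
  [0,[0,30,0],[0,0,0]],
  [0,[0,30,0],[0,0,0]],
  [0,[0,24,0],[0,0,0]],
  [0,[0,0,0],[0,0,0]],
  [0,[0,0,0],[0,0,0]],
  [0,[0,0,0],[0,0,0]],
  [0,[0,0,0],[0,0,0]],
  [0,[0,0,0],[0,0,0]],
  [0,[0,0,0],[0,0,0]],
  [0,[0,0,0],[0,0,0]],
])

```text
time_s: 36.9
eef_pos: [0.6145, -0.1673, 0.2942]
tool_rot: [0.118, -3.139, -0.0]
force: [-0.5, -0.1, -0.8]
width: 0.005
grasp_force: 0.0
```

```bash
python3 w.py; python3 drv.py d3
```

```text
36.9 [  -0.  -141.7  294.2] [[-1.0, 0.0, -0.0], [0.0, 1.0, 0.0], [0.0, 0.0, -1.0]] w 0.4 F [-0.5 -0.1 -0.8] g 0.0 q [-0.27  0.36  0.37  1.58 -0.   -0.34]
-290 12 [ 97. 106. 109. 109.]; -280 16 [101. 111. 114. 115.]; -270 14 [105. 114. 118. 118.]; -260 16 [110. 119. 122. 122.]; -250 39 [123. 231. 233. 233.]; -240 117 [128. 229. 233. 237.]; -230 42 [131. 213. 221. 224.]; -220 60 [136. 204. 212. 214.]; -210 73 [139. 192. 200. 206.]; -200 69 [145. 183. 369. 375.]; -190 85 [139. 174. 371. 374.]; -180 119 [146. 162. 359. 369.]; -170 68 [115. 165. 349. 456.]; -160 79 [152. 171. 455. 456.]; -150 175 [158. 361. 452. 456.]; -140 186 [169. 331. 462. 476.]; -130 452 [101. 346. 469. 479.]; -120 603 [ 98. 385. 473. 483.]; -110 823 [343. 444. 479. 484.]; 
traybar [  0.2 114.6  82.9] 66
```

>>> apply_moves([
  [0,[0,0,25],[0,0,0]],
  [0,[0,0,25],[0,0,0]],
  [0,[0,0,25],[0,0,0]],
  [0,[0,0,15],[0,0,0]],
  [0,[0,0,5],[0,0,0]],
  [0,[0,2,6],[0,0,0]],
  [0,[0,3,8],[0,0,0]],
  [0,[0,3,8],[0,0,0]],
  [0,[0,0,0],[0,0,0]],
  [0,[0,0,0],[0,0,0]],
])

```text
time_s: 38.0
eef_pos: [0.6139, -0.1588, 0.1773]
tool_rot: [0.119, -3.139, 0.0]
force: [0.3, -0.4, 0.3]
width: -0.001
grasp_force: 0.0
```

```bash
python3 w.py
```

```text
38.0 [   0.  -133.2  177.3] [[-1.0, -0.001, -0.0], [-0.001, 1.0, -0.0], [0.0, -0.0, -1.0]] w -0.0 F [ 0.3 -0.4  0.3] g 0.0 q [-0.25  0.34  0.09  1.32 -0.   -0.33]
```

>>> apply_moves([
  [0,[0,3,9],[0,0,0]],
  [0,[0,3,9],[0,0,0]],
  [0,[0,3,9],[0,0,0]],
  [0,[0,2,9],[0,0,0]],
  [0,[0,2,9],[0,0,0]],
  [0,[0,1,6],[0,0,0]],
  [0,[0,0,0],[0,0,0]],
  [0,[0,0,0],[0,0,0]],
  [0,[0,0,0],[0,0,0]],
  [0,[0,0,0],[0,0,0]],
])

```text
time_s: 39.0
eef_pos: [0.613, -0.1451, 0.1266]
tool_rot: [-0.118, 3.139, -0.0]
force: [0.3, -0.2, -0.4]
width: 0.002
grasp_force: 0.0
```

```bash
python3 w.py; python3 drv.py d4; python3 -c "
from h import *
p=np.load('d4_side.npz')['p'];cv2.imwrite('pics/d4c.png',cv2.resize(p[60:170,220:350],None,fx=5,fy=5,interpolation=2)[...,::-1])"
```

```text
39.0 [ 1.000e-01 -1.195e+02  1.266e+02] [[-1.0, -0.0, 0.0], [-0.0, 1.0, -0.0], [-0.0, -0.0, -1.0]] w 0.2 F [ 0.3 -0.2 -0.4] g 0.0 q [-0.23  0.34 -0.02  1.21 -0.   -0.31]
-290 19 [ 87.  97. 101. 101.]; -280 20 [ 89.  98. 101. 101.]; -270 23 [ 89.  98. 100. 100.]; -260 21 [ 89.  98. 101. 101.]; -250 22 [ 89.  99. 100. 101.]; -240 23 [ 96.  99. 100. 100.]; -230 22 [ 97.  99. 101. 102.]; -220 20 [ 97.  99. 101. 102.]; -210 27 [ 98.  99. 101. 103.]; -200 78 [ 99. 192. 199. 200.]; -190 86 [ 92. 109. 193. 198.]; -180 61 [ 95. 151. 171. 177.]; -170 58 [ 97. 129. 191. 195.]; -160 91 [ 97. 110. 188. 194.]; -150 47 [ 93. 110. 180. 187.]; -140 40 [ 89. 112. 336. 478.]; -130 121 [ 95. 208. 476. 482.]; -120 262 [111. 302. 477. 486.]; -110 458 [111. 288. 476. 489.]; 
traybar [ -1.2 114.8  83. ] 64
```

View pics/d4c.png

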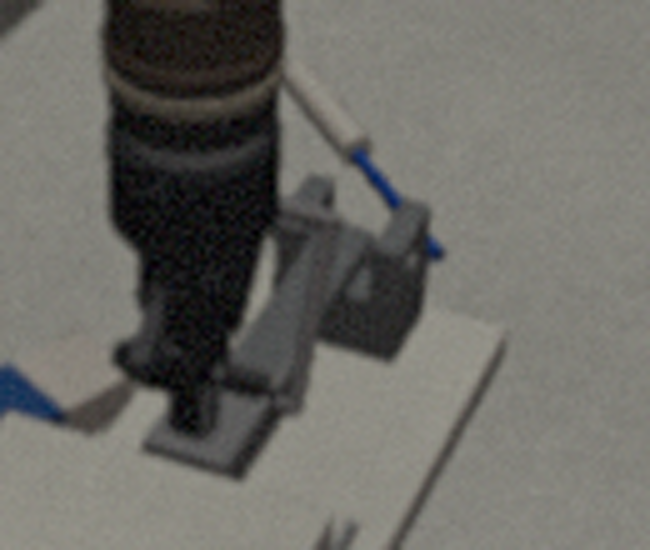

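The coupler is almost seated and the arm nearly level, with the bail still up. I'll press the last few millimetres.

>>> apply_moves([
  [0,[0,0,2],[0,0,0]],
  [0,[0,0,2],[0,0,0]],
  [0,[0,0,2],[0,0,0]],
  [0,[0,0,1],[0,0,0]],
  [0,[0,0,0],[0,0,0]],
  [0,[0,0,0],[0,0,0]],
  [0,[0,0,0],[0,0,0]],
  [0,[0,0,0],[0,0,0]],
  [0,[0,0,0],[0,0,0]],
  [0,[0,0,0],[0,0,0]],
])

```text
time_s: 40.1
eef_pos: [0.6128, -0.1451, 0.1193]
tool_rot: [0.118, -3.139, 0.0]
force: [-1.0, 0.3, -0.2]
width: 0.0
grasp_force: 0.0
```

```bash
python3 w.py
```

```text
40.1 [  -0.  -119.4  119.3] [[-1.0, -0.0, -0.0], [-0.0, 1.0, -0.0], [0.0, -0.0, -1.0]] w 0.0 F [-1.   0.4 -0.2] g 0.0 q [-0.23  0.35 -0.03  1.2  -0.   -0.31]
```

Tip at about 108, with no seat reaction yet. I'll press on in small steps until a force appears.

>>> apply_moves([
  [0,[0,0,1],[0,0,0]],
  [0,[0,0,1],[0,0,0]],
  [0,[0,0,1],[0,0,0]],
  [0,[0,0,0],[0,0,0]],
  [0,[0,0,0],[0,0,0]],
  [0,[0,0,0],[0,0,0]],
  [0,[0,0,0],[0,0,0]],
  [0,[0,0,0],[0,0,0]],
  [0,[0,0,0],[0,0,0]],
  [0,[0,0,0],[0,0,0]],
])

```text
time_s: 41.1
eef_pos: [0.613, -0.145, 0.1184]
tool_rot: [-0.118, 3.137, -0.001]
force: [-3.6, 1.4, 12.1]
width: -0.001
grasp_force: 5.8
```

```bash
python3 w.py; python3 drv.py d5
```

```text
41.1 [ 1.000e-01 -1.194e+02  1.184e+02] [[-1.0, -0.0, 0.002], [-0.0, 1.0, -0.001], [-0.002, -0.001, -1.0]] w -0.1 F [-3.5  1.6 12.1] g 5.8 q [-0.23  0.35 -0.03  1.19  0.   -0.31]
-290 23 [ 90.  98.  99. 100.]; -280 21 [88. 97. 99. 99.]; -270 22 [ 88.  97. 100. 100.]; -260 19 [88. 97. 99. 99.]; -250 26 [87. 96. 99. 99.]; -240 22 [91. 96. 98. 99.]; -230 23 [ 94.  96.  99. 100.]; -220 25 [94. 97. 98. 99.]; -210 25 [ 95.  97.  99. 100.]; -200 44 [ 95.  99. 196. 197.]; -190 111 [ 90. 171. 195. 197.]; -180 68 [ 89. 150. 173. 180.]; -170 57 [ 86. 129. 178. 186.]; -160 89 [ 91. 106. 178. 187.]; -150 42 [ 85. 104. 176. 179.]; -140 47 [ 85. 108. 255. 329.]; -130 106 [ 90. 192. 451. 479.]; -120 256 [106. 301. 478. 484.]; -110 468 [107. 298. 479. 488.]; 
traybar [  1.4 115.   82.4] 65
```

The seat reaction is 12 N, the beam is level at 99 mm and the handle is still at about 0.87 rad, so the coupler is seated. Now going to the bail bar, at about y -194, z 191.

>>> apply_moves([
  [0,[0,0,-10],[0,0,0]],
  [0,[0,0,-30],[0,0,0]],
  [0,[0,0,-35],[0,0,0]],
  [0,[0,0,-35],[0,0,0]],
  [32,[0,0,-30],[0,0,0]],
  [32,[0,-25,0],[0,0,0]],
  [32,[0,-25,0],[0,0,0]],
  [32,[0,-25,0],[0,0,0]],
  [32,[0,0,0],[0,0,0]],
  [32,[0,0,0],[0,0,0]],
])

```text
time_s: 42.2
eef_pos: [0.6184, -0.2201, 0.2561]
tool_rot: [0.117, -3.139, -0.001]
force: [-0.2, -0.8, -0.2]
width: 0.38
grasp_force: 0.0
```

```bash
python3 w.py; python3 drv.py d6; python3 - <<'E'
from h import *
for n in("side","top"):
    f=np.load(f"d6_{n}.npz");d=f["d"];X=tom(cloud(bot.calibration(n),d))*1000
    m=(d>0)&(abs(X[...,0])<45)&(X[...,1]>-215)&(X[...,1]<-165)&(X[...,2]>182)&(X[...,2]<202)
    print(n,m.sum(),np.percentile(X[m],[5,50,95],axis=0).round(1).tolist())
c=bot.calibration("wrist");p,d=bot.camera("wrist");X=tom(cloud(c,d))*1000
m=(d>0)&(abs(X[...,0])<45)&(X[...,1]>-215)&(X[...,1]<-165)&(X[...,2]>180)&(X[...,2]<202)
print("wrist",m.sum(),np.percentile(X[m],[5,50,95],axis=0).round(1).tolist() if m.any() else 0)
E
```

```text
42.2 [-1.000e-01 -1.946e+02  2.561e+02] [[-1.0, 0.001, -0.0], [0.001, 1.0, 0.001], [0.0, 0.001, -1.0]] w 32.4 F [-0.3 -0.8 -0.2] g 0.0 q [-0.34  0.39  0.33  1.51  0.   -0.42]
-290 24 [ 91.  97. 100. 100.]; -280 21 [89. 96. 99. 99.]; -270 20 [87. 96. 99. 99.]; -260 24 [ 87.  97. 101. 332.]; -250 38 [ 92.  98. 330. 333.]; -240 54 [ 95. 306. 333. 336.]; -230 32 [ 94.  97. 300. 313.]; -220 55 [ 95. 262. 322. 416.]; -210 190 [ 96. 277. 348. 418.]; -200 149 [ 96. 196. 432. 451.]; -190 306 [ 91. 191. 441. 455.]; -180 359 [ 98. 350. 448. 458.]; -170 708 [122. 382. 452. 462.]; -160 1037 [105. 399. 455. 463.]; -150 169 [ 96. 300. 367. 454.]; -140 155 [104. 312. 347. 350.]; -130 176 [ 96. 329. 345. 347.]; -120 57 [ 98. 107. 109. 110.]; -110 61 [104. 107. 110. 111.]; 
traybar [  0.6 114.7  83.2] 66
side 149 [[-35.0, -198.3, 184.1], [-1.5, -193.5, 192.4], [33.4, -189.6, 196.5]]
top 73 [[-36.3, -199.9, 187.9], [-20.6, -194.6, 196.0], [0.1, -190.5, 198.8]]
wrist 1780 [[-35.9, -200.9, 185.7], [-5.1, -196.1, 194.6], [31.7, -191.1, 196.1]]
```

>>> apply_moves([
  [32,[0,-1,20],[0,0,0]],
  [32,[0,0,25],[0,0,0]],
  [32,[0,0,15],[0,0,0]],
  [32,[0,0,9],[0,0,0]],
  [32,[0,0,0],[0,0,0]],
  [32,[0,0,0],[0,0,0]],
  [0,[0,0,0],[0,0,0]],
  [0,[0,0,0],[0,0,0]],
  [0,[0,0,0],[0,0,0]],
  [0,[0,0,0],[0,0,0]],
])

```text
time_s: 43.35
eef_pos: [0.6192, -0.2213, 0.1887]
tool_rot: [-0.118, 3.137, -0.002]
force: [-0.6, -1.4, 5.6]
width: 0.086
grasp_force: 58.8
```

```bash
python3 w.py
```

```text
43.35 [   0.6 -195.9  188.7] [[-1.0, -0.0, 0.002], [-0.0, 1.0, -0.001], [-0.002, -0.001, -1.0]] w 7.4 F [-0.7 -1.3  5.6] g 58.8 q [-0.34  0.38  0.17  1.36 -0.   -0.42]
```

>>> apply_moves([
  [0,[0,-7.5,3.3],[0,0,0]],
  [0,[0,-7.4,4],[0,0,0]],
  [0,[0,-7,4.6],[0,0,0]],
  [0,[0,-6.5,5.2],[0,0,0]],
  [0,[0,-6,5.8],[0,0,0]],
  [0,[0,-5.5,6.2],[0,0,0]],
  [0,[0,-5,6.8],[0,0,0]],
  [0,[0,-4.4,7.1],[0,0,0]],
  [0,[0,-3.7,7.5],[0,0,0]],
  [0,[0,0,0],[0,0,0]],
])

```text
time_s: 44.35
eef_pos: [0.623, -0.2747, 0.1358]
tool_rot: [-0.117, 3.139, -0.001]
force: [3.0, -4.3, 1.9]
width: 0.086
grasp_force: 63.1
```

```bash
python3 w.py
```

```text
44.35 [   0.4 -249.4  135.8] [[-1.0, 0.0, 0.0], [0.0, 1.0, -0.001], [-0.0, -0.001, -1.0]] w 7.3 F [ 2.7 -4.5  1.9] g 63.1 q [-0.41  0.44  0.14  1.27 -0.   -0.49]
```

>>> apply_moves([
  [0,[0,-1,3],[0,0,0]],
  [0,[0,-0.5,3],[0,0,0]],
  [0,[0,0,2],[0,0,0]],
  [0,[0,0,0],[0,0,0]],
  [0,[0,0,0],[0,0,0]],
  [0,[0,0,0],[0,0,0]],
  [0,[0,0,0],[0,0,0]],
  [0,[0,0,0],[0,0,0]],
  [0,[0,0,0],[0,0,0]],
  [0,[0,0,0],[0,0,0]],
])

```text
time_s: 45.35
eef_pos: [0.6232, -0.2771, 0.1293]
tool_rot: [-0.117, 3.138, -0.007]
force: [1.5, -7.7, 3.5]
width: 0.091
grasp_force: 64.4
```

```bash
python3 w.py
```

```text
45.35 [   0.4 -251.9  129.3] [[-1.0, 0.001, 0.001], [0.001, 1.0, -0.004], [-0.001, -0.004, -1.0]] w 7.8 F [ 0.9 -7.8  3.5] g 64.4 q [-0.42  0.44  0.13  1.26 -0.   -0.49]
```

>>> apply_moves([
  [32,[0,0,0],[0,0,0]],
  [32,[0,0,0],[0,0,0]],
  [32,[0,0,0],[0,0,0]],
  [32,[0,0,-15],[0,0,0]],
  [32,[0,0,-25],[0,0,0]],
  [32,[0,0,-20],[0,0,0]],
  [0,[0,0,0],[0,0,0]],
  [0,[0,0,0],[0,0,0]],
  [0,[0,0,0],[0,0,0]],
  [0,[0,0,0],[0,0,0]],
])

```text
time_s: 46.35
eef_pos: [0.6221, -0.2748, 0.1872]
tool_rot: [0.118, -3.137, -0.002]
force: [-0.3, 0.1, 0.8]
width: -0.002
grasp_force: 0.0
```

```bash
python3 w.py; cat > bar.py <<'E'
from h import *
for n in("side","wrist","top"):
    c=bot.calibration(n);p,d=bot.camera(n);X=tom(cloud(c,d))*1000
    np.savez(f"b_{n}.npz",p=p,d=d)
    m=(d>0)&(abs(X[...,0])<33)&(X[...,1]>-275)&(X[...,1]<-244)&(X[...,2]>122)&(X[...,2]<160)
    k=(d>0)&(abs(X[...,0])<18)&(X[...,1]>-138)&(X[...,1]<-106)&(X[...,2]>95)&(X[...,2]<125)
    print(n,m.sum(),np.percentile(X[m],[5,50,95],axis=0).round(1).tolist() if m.any() else 0,"crown",k.sum(),np.median(X[k],0).round(1) if k.any() else 0)
E
python3 bar.py
```

```text
46.35 [  -0.5 -249.5  187.2] [[-1.0, -0.0, -0.002], [-0.0, 1.0, 0.001], [0.002, 0.001, -1.0]] w -0.2 F [-0.3  0.1  0.8] g 0.0 q [-0.42  0.43  0.25  1.39  0.   -0.49]
side 101 [[-28.8, -253.1, 133.0], [1.6, -248.0, 138.7], [30.7, -244.6, 142.0]] crown 137 [  -0.  -121.9  107.2]
wrist 1070 [[-31.4, -255.3, 137.6], [-13.8, -250.6, 139.9], [5.4, -246.4, 141.3]] crown 2090 [  -0.8 -122.1  106.5]
top 48 [[-30.8, -254.1, 137.7], [-17.5, -248.6, 141.2], [-2.1, -245.3, 145.6]] crown 156 [  -0.2 -121.9  108.5]
```

The bar top is at 141 mm, which is the fully-down value, and the crown is at 107 mm. I'll give it one confirming press, then clear off.

>>> apply_moves([
  [0,[0,0,20],[0,0,0]],
  [0,[0,-1,10],[0,0,0]],
  [0,[0,0,5],[0,0,0]],
  [0,[0,0,3],[0,0,0]],
  [0,[0,0,1],[0,0,0]],
  [0,[0,0,0],[0,0,0]],
  [0,[0,0,0],[0,0,0]],
  [0,[0,0,0],[0,0,0]],
  [0,[0,0,0],[0,0,0]],
  [0,[0,0,0],[0,0,0]],
])

```text
time_s: 47.5
eef_pos: [0.6223, -0.2764, 0.1515]
tool_rot: [-0.118, 3.139, -0.002]
force: [-4.4, 0.4, 6.8]
width: -0.001
grasp_force: 3.3
```

>>> apply_moves([
  [0,[0,0,-20],[0,0,0]],
  [0,[0,0,-35],[0,0,0]],
  [0,[0,0,-40],[0,0,0]],
  [0,[0,0,-30],[0,0,0]],
  [0,[30,0,0],[0,0,0]],
  [0,[30,0,0],[0,0,0]],
  [0,[30,0,0],[0,0,0]],
  [0,[30,0,0],[0,0,0]],
  [0,[30,0,0],[0,0,0]],
  [0,[0,0,0],[0,0,0]],
])

```text
time_s: 48.5
eef_pos: [0.4704, -0.2875, 0.2764]
tool_rot: [-0.115, 3.139, -0.001]
force: [-0.6, -0.1, -0.6]
width: -0.002
grasp_force: 0.0
```

```bash
python3 w.py; python3 bar.py; python3 - <<'E'
from h import *
f=np.load("b_top.npz");X=tom(cloud(bot.calibration("top"),f["d"]))*1000
m=(abs(X[...,0])<25)&(X[...,1]>80)&(X[...,1]<150)&(X[...,2]>68)&(X[...,2]<90);print("traybar",np.median(X[m],0).round(1))
p=np.load("b_side.npz")["p"];cv2.imwrite("pics/fin.png",cv2.resize(p[80:290,150:350],None,fx=2.8,fy=2.8,interpolation=2)[...,::-1])
E
```

```text
48.5 [-152.7 -250.8  276.4] [[-1.0, 0.002, 0.001], [0.002, 1.0, -0.001], [-0.001, -0.001, -1.0]] w -0.1 F [-0.6 -0.  -0.6] g 0.0 q [-0.55  0.18  0.1   1.49 -0.   -0.62]
side 99 [[-28.8, -254.3, 132.2], [-0.7, -248.6, 137.4], [30.1, -245.3, 140.2]] crown 142 [  -0.3 -120.6  107.4]
wrist 266 [[-4.1, -254.9, 135.9], [13.2, -250.7, 138.8], [28.9, -246.5, 140.4]] crown 204 [ -12.4 -114.7  106.6]
top 97 [[-28.9, -254.6, 135.9], [-0.8, -249.3, 140.5], [29.8, -245.9, 142.9]] crown 149 [  -0.5 -122.2  108.3]
traybar [ -0.8 114.7  83.2]
```

View pics/fin.png

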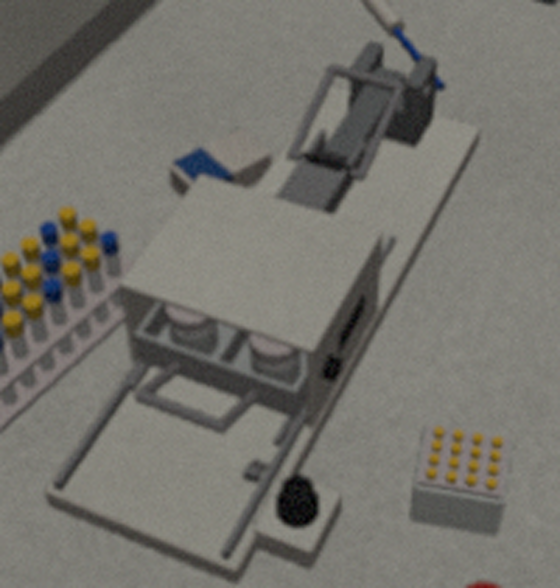

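The final view shows the tray home with upright pots under the hood at (192,325) and (272,352). The coupler is down at (315,185), the bail is flat along the beam, and the robot is clear.

```bash
python3 -c "
from cell import bot
print(bot.finish_job())"
```

```text
the job is handed in; nothing more can be done
None
```

The job is handed in, with no verdict shown: all four white pots are upright in the tray, the tray is home, the coupler is seated and locked, the robot is clear, and nothing touched the tip box, tube rack or slide box.

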